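# Clamp a denture flask in the lift-gate bench press

## Task

Stand the brass flask upright on the press bed, flat heel to the rear, and slide it back flat against the fence, centred under the pad. Then lift the parked ball lever out of its notch, swing it clockwise (from above) round the gate until you feel the pad bear firmly on the flask, let it drop fully into the next notch and let go, so that the flask stays clamped with 6 to 60 N. Do not shift the pliers, the wax box or the small glass dish.

Things in the scene. Friction and masses are not known exactly. Their poses are not given: they have to be found in the camera images.
- press: grey bench press, fixed, 315 mm deep, 130 mm wide, 250 mm high; position and yaw vary. Origin: worktop level, under the spindle axis; x to the rear (column, fence), y left, z up. Bed: flat steel plate, top at z 35 mm, x -200 to +42, y -50 to +50; open above only in front of x -80 (head and gate). A flask that is home has its origin at press x 0, y 0, z 35 mm.
- fence (a point): middle of the foot of the fence's upright front face, on the bed top (press x +42, y 0, z 35 mm); the fence is 64 mm wide and 23 mm high.
- nose (a point): foremost point of the overhanging head's underside (press x -55, y 0, z 130 mm). The head is 84 mm wide and 55 mm high and covers the bed from here to the column; the gate above it (z 185 to 230 mm) has an outer radius of 80 mm. An upright tool strikes the head before the flask is home; one leaned back (body to the robot) by 32 to 45 degrees does not.
- flask: brass denture flask, 84 long (x), 62 wide (y), 44 mm high (z), 0.4 to 0.6 kg. Origin: centre of its underside. The +x end is the flat heel, which goes against the fence; the -x end has rounded corners and a flat middle 42 mm wide. Pinch it across its 62 mm width. It starts loose on the worktop, left of the press.
- heel (a point): middle of the foot of the flask's flat heel (flask x +42, y 0, z 0 mm).
- knob (a point): centre of the black 34 mm ball on the lever, 145 mm from the spindle axis, 250 mm above the worktop with the lever down. Parked, it stands on the right of the press (88 degrees right of press +x); it swings on a level circle, clockwise seen from above, to the front of the press, and lifts straight up. The guard rail over the gate ends 65 mm short of the ball's centre, top at z 229 mm.
- lever (a joint): turn of the lever (rad), 0 parked, growing clockwise from above. Parking notch at 0, a smooth land, then five holding notches at 1.082, 1.248, 1.414, 1.579, 1.745. The 6 mm thick lever drops into a notch when within 0.016 rad of these. Each rad lowers the spindle 20 mm; turning it free takes under 1 N at the ball.
- lever_lift (a joint): lift of the lever (m): 0 fully down in a notch, 0.008 resting on the land or on a ridge between notches, 0.015 at the upper stop. Turning past a ridge needs more than 0.008. Spring and weight pull it down with 6 N at the bottom, 10 N at the top.
- ram: steel spindle with the sprung 56 mm round pad; origin as the press's, lower by 20 mm per rad of lever turn. The pad is set anew for each job: with the lever parked it hangs 18 to 30 mm over a homed flask, so it meets it at 0.9 to 1.5 rad. From there its spring adds 12 N per mm, about 40 N on the flask and 5 N at the ball per notch, and throws an unseated lever back.
- pliers: pliers, 154 mm long, lying on the worktop left of the press, beyond the flask; leave alone. Origin: centre of the underside.
- wax_box: flat red carton with a white label, 63 x 131 x 34 mm, lying in front and to the right of the press; leave alone. Origin: centre of its underside.
- glass_dish: small round dish, 42 mm across, 16 mm high, right of the press; leave alone. Origin: centre of underside.
Things that resemble listed ones, but are neither listed nor needed, are in the scene too. Of the things like the flask, leave any that is turquoise; of the rest the smaller one is meant.

How it is judged:
By the outcome, as a careful person would: the job done as asked, in the order asked, and still so for the second after the job is handed in, with the robot touching nothing.
It also fails if it takes over 72 s, if anything falls off the work surface, if the arm or the gripper's body presses on something with over 40 N, if the wrist force passes 120 N, or if a joint passes its speed limit or range.

## Robot

A 7-joint arm with a two-finger parallel gripper is mounted at the origin on a cart in front of the work surface, level with it; the furniture and walls round the work are solid. World frame = base frame: x ahead of the robot, y to its left, z up, the work surface at z = 0. Lengths are in m, angles in rad, forces in N, time in s.
With the tool pointing down it reaches from about 0.4 to 0.85 m from the base axis. Payload 4.5 kg.
Tool frame: the origin (TCP) lies midway between the tips of the shut fingers; the grasp point (between the pads) lies 19 mm behind it; z points along the fingers, x is the direction in which the jaws open and shut, and the axes are right-handed (so a half turn about z gives the same grasp; the last joint's range is limited). The gripper opens to 88 mm and grips with 3 to 60 N. Pads are 18 mm wide; open, the fingers measure 123 mm over their backs; the gripper's body (75 mm by 187 mm) begins 45 mm behind the grasp point.
Start: joints at [1.216, 0.689, -0.195, 1.565, 0.157, 0.902, -0.215], TCP at [0.237, -0.578, 0.239] pointing down, gripper open.
Joint ranges: [-3.01, 3.01], [-0.46, 2.08], [-1.47, 1.51], [0.13, 2.56], [-1, 4.14], [0.04, 2.09], [-2.66, 2.66]. Speed limits (rad/s): [2.57, 2.57, 3.14, 3.14, 3.14, 3.14, 3.14].

## Interface

Orientations are given as a unit quaternion [x, y, z, w].
In Python, from plant import r gives the robot as it stands. The module is installed in compiled form; this text tells all that it offers.
- The arm moves only by the tool play_rows, never from a script. Its argument "increments" is a list of rows, each a list of 7 numbers: the opening, from 0 (shut) to 1 (fully open), then the shift along the tool's x, y, z in mm, then the turn, a rotation vector about the tool's x, y, z in rad. In form: [[hand, dx, dy, dz, wx, wy, wz], ...]. A call has exactly 8 rows; each row shifts and turns the pose as measured when the row begins, along the tool's axes as they then stand; what a row does not reach is not made up. A row lasts 1/8 s, in which the tool goes at most 62.5 mm and 10.7 degrees, less where a joint would pass 70% of its speed; a pose out of reach is approached as far as the arm can. A call is refused whole if a number of a shift passes 62.5 or a number of a turn 0.188, either way. A call with a gripper value outside its range is refused whole. The fingers move at their own pace and stop on an object; "grip_force" is the grip in N (left out, the last holds). Time passes only in rows, so rows that do not move let the fingers close, or fill a call up. It gives the time, the measured TCP pose, the force and the opening at its end, in the units of the state.
- r.get_state(): the state, without advancing time (a new reading comes with each control period).
- r.snapshot(name): name is "scene" or "top" or "wrist"; returns the picture (420x560x3 uint8, red, green, blue); there is no depth.
- r.get_calibration(name): a dict with "fx", "fy", "cx", "cy" (pixels), "R" (3x3) and "t" (3): a world point X has camera coordinates R X + t. Camera axes: x right, y down, z forward; pixel columns grow to the right and rows downward; lengths in m; the calibration is good to about 2 mm. A picture is of the moment at which its call begins: read the wrist's pose just before it. get_calibration takes no time and is no camera call; for the wrist camera it gives the pose at the moment of the call.
- r.finish_job(): hands the job in, once; it reports no verdict.
The state is a dict: "clock": time; "q": joint angles; "qd": joint speeds; "joint_torque": joint torques, N m; "tool_pos": TCP position; "eef_rot": TCP orientation; "contact_force": force on the tool from outside, world axes, zero at the start; "moment": the same for the moment, N m; "opening": opening from 0.0 (shut) to 1.0 (fully open).
Only numpy, scipy, OpenCV 4.12 (cv2) and the standard library are available. Lean on these libraries where they do the work, as an engineer would, in place of code of your own. Each camera call takes 0.05 s, during which the arm holds its last target.

## Working session

There is one attempt and no reset: what is moved stays moved. The work goes in short steps, Python scripts to look and compute and a tool call to move; the robot and the scene stay as the last step left them, time stands still between calls to the robot, and variables do not carry over. Pictures are saved under pics/ and viewed, and the job is handed in when it is done.

Besides the shell and the picture viewer there is one more tool, called after ">>>" as name(argument=value, ...), one argument or row to a line, values as JSON. play_rows: Moves the arm, as the interface text tells. Its arguments: {"type":"object","properties":{"increments":{"type":"array"},"grip_force":{"type":"number"}},"required":["increments"]}

```bash
mkdir -p pics
cat > h.py <<'E'
import numpy as np, cv2
from plant import r
from scipy.spatial.transform import Rotation as Ro
def snap(n,f):
    c=r.get_calibration(n); im=r.snapshot(n); cv2.imwrite('pics/'+f+'.png',im[:,:,::-1]); return im,c
def K(c): return np.array([[c['fx'],0,c['cx']],[0,c['fy'],c['cy']],[0,0,1.]])
def proj(c,X):
    X=np.atleast_2d(X); p=X@np.array(c['R']).T+np.array(c['t']); p=p@K(c).T; return p[:,:2]/p[:,2:]
def ray(c,u,v,z):
    R=np.array(c['R']);o=-R.T@np.array(c['t']);d=R.T@np.linalg.inv(K(c))@np.array([u,v,1.]); return o+d*(z-o[2])/d[2]
E
python3 - <<'E'
from h import *
np.set_printoptions(precision=4,suppress=True)
for n in ['scene','top','wrist']:
    im,c=snap(n,n+'0'); print(n,c)
s=r.get_state(); print(s)
E
```

```text
scene {'fx': 465.38114681483637, 'fy': 465.38114681483637, 'cx': 276.5753610556878, 'cy': 206.27993307997266, 'R': array([[ 0.9545, -0.2979,  0.0134],
       [-0.2404, -0.7954, -0.5563],
       [ 0.1763,  0.5278, -0.8309]]), 't': array([-0.453 ,  0.3467,  1.4361])}
top {'fx': 506.5483293477293, 'fy': 506.5483293477293, 'cx': 273.7020801715553, 'cy': 215.77678710846916, 'R': array([[ 0.4854, -0.8742,  0.0092],
       [-0.7066, -0.3985, -0.5847],
       [ 0.5148,  0.2773, -0.8112]]), 't': array([-0.1217,  0.567 ,  1.3615])}
wrist {'fx': 302.45139637880857, 'fy': 302.45139637880857, 'cx': 279.99246441819025, 'cy': 213.3616625472363, 'R': array([[ 0.3795, -0.9252, -0.0029],
       [-0.886 , -0.3643,  0.2869],
       [-0.2665, -0.1063, -0.958 ]]), 't': array([-0.6237, -0.0403,  0.3899])}
{'clock': 0.15, 'q': array([ 1.2158,  0.6898, -0.1945,  1.566 ,  0.1573,  0.9025, -0.2151]), 'qd': array([-0.0006, -0.0014, -0.0014, -0.0032, -0.0003,  0.0005,  0.0013]), 'joint_torque': array([ -0.0018, -52.786 ,  -1.2686, -15.3586,  -0.0525,   0.0039,
         0.0001]), 'tool_pos': array([ 0.2367, -0.578 ,  0.2381]), 'eef_rot': array([ 0.8304, -0.5572, -0.0006, -0.0003]), 'contact_force': array([-0.1626,  0.312 ,  0.1245]), 'moment': array([-0.0311, -0.0853, -0.0274]), 'opening': 0.9963180931902319}
```

View pics/scene0.png

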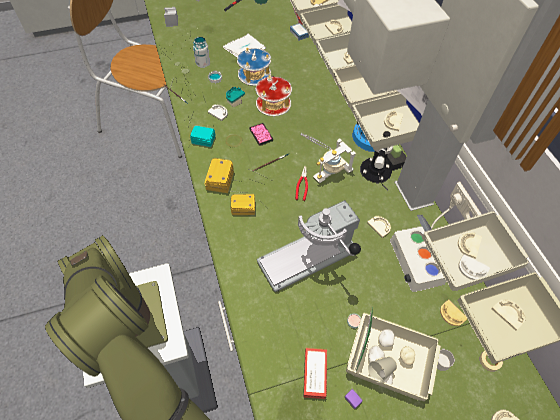

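View pics/top0.png

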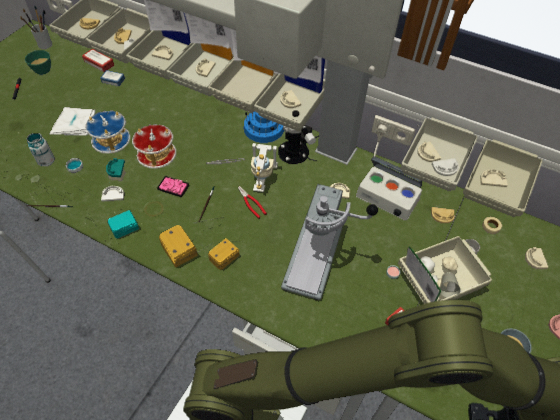

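View pics/wrist0.png

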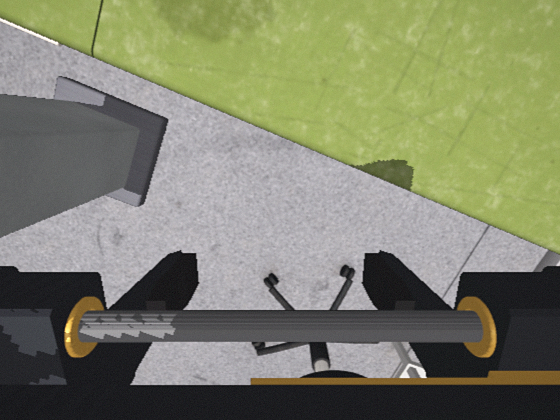

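Run:
```python
from h import *
a=cv2.imread('pics/scene0.png');b=cv2.imread('pics/top0.png')
x=cv2.resize(a[120:250,170:300],(400,400),interpolation=cv2.INTER_CUBIC)
y=cv2.resize(b[190:290,100:260][:,30:],(390,300),interpolation=cv2.INTER_CUBIC)
y=cv2.copyMakeBorder(y,0,100,0,0,cv2.BORDER_CONSTANT)
cv2.imwrite('pics/c1.png',np.hstack([x,y]))
x=cv2.resize(a[190:310,250:370],(600,600),interpolation=cv2.INTER_CUBIC)
cv2.imwrite('pics/c2.png',x)
y=cv2.resize(b[175:305,270:400],(600,600),interpolation=cv2.INTER_CUBIC)
cv2.imwrite('pics/c3.png',y)
```

```text
(no output)
```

View pics/c1.png

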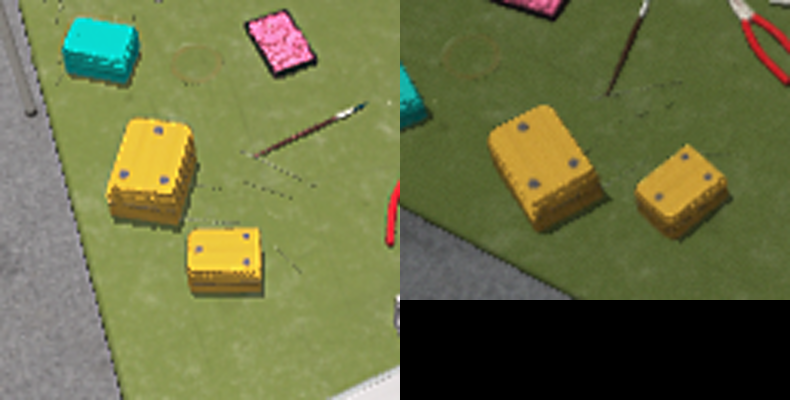

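View pics/c2.png

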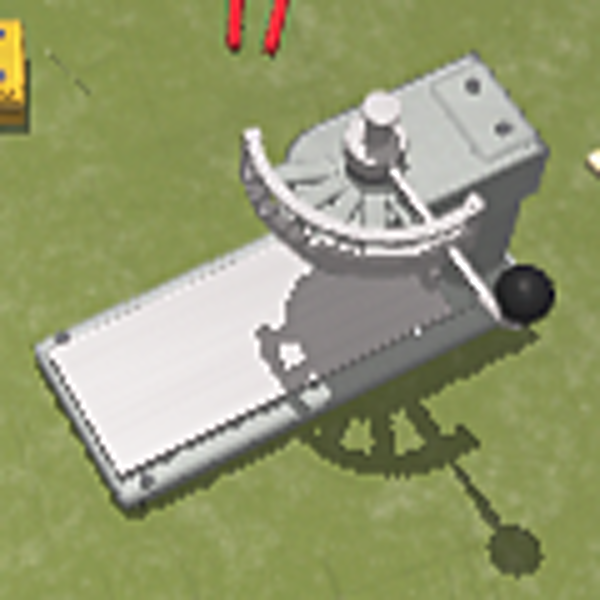

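View pics/c3.png

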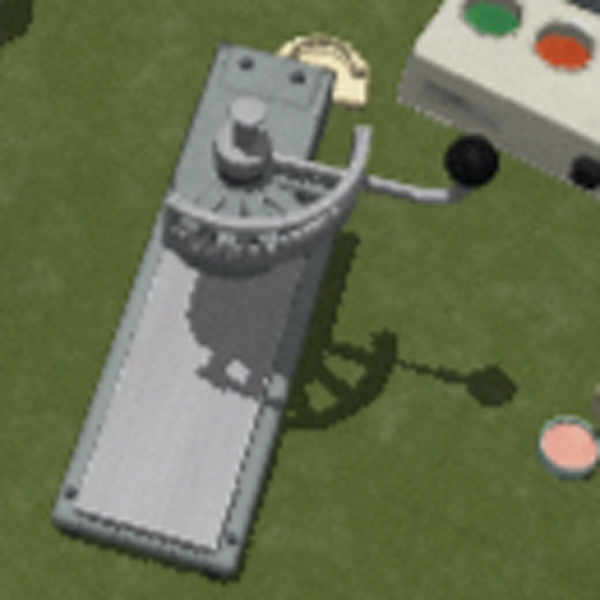

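Run:
```python
from h import *
np.set_printoptions(precision=4,suppress=True)
cs=r.get_calibration('scene');ct=r.get_calibration('top')
S=lambda p:np.array(p)/5+[250,190]
T=lambda p:np.array(p)/(600/130)+[270,175]
for n,z,a,b in [('FL',.035,(50,352),(75,515)),('FR',.035,(120,478),(220,550)),('ball',.25,(525,293),(471,161))]:
    print(n,ray(cs,*S(a),z),ray(ct,*T(b),z))
# triangulate ball
def tri(ps,ptt):
    Ps=[K(c)@np.c_[c['R'],c['t']] for c in(cs,ct)]
    X=cv2.triangulatePoints(Ps[0],Ps[1],np.array(ps,float),np.array(ptt,float)); return (X[:3]/X[3]).ravel()
print(tri(S((525,293)),T((471,161))))
s=lambda p:np.array(p)/(400/130)+[170,120]
t=lambda p:np.array(p)/3+[130,190]
# small flask top corners
for n,a,b in [('a',(190,230),(690,145)),('b',(260,228),(727,188)),('c',(263,276),(676,222)),('d',(188,272),(637,183))]:
    print(n,ray(cs,*s(a),.044),ray(ct,*(np.array([b[0]-400,b[1]])/3+[130,190]),.044))
```

```text
FL [0.4358 0.0582 0.035 ] [0.4311 0.0561 0.035 ]
FR [ 0.4533 -0.0397  0.035 ] [ 0.4554 -0.0405  0.035 ]
ball [ 0.6722 -0.0907  0.25  ] [ 0.6718 -0.092   0.25  ]
[ 0.6713 -0.0918  0.2513]
a [0.4114 0.332  0.044 ] [0.4873 0.3084 0.044 ]
b [0.4892 0.3115 0.044 ] [0.4601 0.2445 0.044 ]
c [0.4744 0.2468 0.044 ] [0.3977 0.2695 0.044 ]
d [0.395  0.2765 0.044 ] [0.418 0.332 0.044]
```

```bash
cat >> h.py <<'E'
np.set_printoptions(precision=4,suppress=True)
def yq(ax_deg,lean=0,leandir=None):
    """tool down, tool x at world angle ax_deg; returns Rotation"""
    a=np.radians(ax_deg); x=np.array([np.cos(a),np.sin(a),0]); z=np.array([0,0,-1.]); R=Ro.from_matrix(np.c_[x,np.cross(z,x),z])
    if lean: # rotate so that tool z tips toward leandir (world horizontal deg)
        d=np.radians(leandir); d=np.array([np.cos(d),np.sin(d),0]); R=Ro.from_rotvec(np.radians(lean)*np.cross([0,0,-1.],d))*R
    return R
def cur():
    s=r.get_state(); return s,np.array(s['tool_pos']),Ro.from_quat(s['eef_rot'])
def rows(tp,tR,n,hand,p=None,R=None):
    """print equal rows from current to the target (ideal tracking)"""
    s,p0,R0=cur(); p=p0 if p is None else p; R=R0 if R is None else R
    w=(R.inv()*tR).as_rotvec()/n
    out=[]
    for i in range(n):
        Ri=R*Ro.from_rotvec(w*i)
        d=Ri.inv().apply((tp-p)/n)*1000
        out.append([hand]+[round(float(v),1) for v in d]+[round(float(v),4) for v in w])
    return out
E
python3 - <<'E'
from h import *
s,p,R=cur(); c=r.get_calibration('wrist')
o=-np.array(c['R']).T@c['t']; print('cam in tool',R.inv().apply(o-p),'axes in tool',(R.inv().as_matrix()@np.array(c['R']).T))
print(R.as_matrix())
for t,R2 in [((.40,-.15,.36),yq(-10)),((.40,.24,.36),yq(70))]:
    print((np.array(t)-p), np.degrees(np.linalg.norm((R.inv()*R2).as_rotvec())), (R.inv()*R2).as_rotvec())
    for x in rows(np.array(t),R2,12,1,p,R): print(x)
    p,R=np.array(t),R2
E
```

```text
cam in tool [ 0.0001 -0.0736 -0.1453] axes in tool [[ 1.      0.0008 -0.0011]
 [-0.0004  0.958   0.2868]
 [ 0.0013 -0.2868  0.958 ]]
[[ 0.3791 -0.9254 -0.0006]
 [-0.9254 -0.3791  0.0012]
 [-0.0014  0.0001 -1.    ]]
[0.1633 0.428  0.1219] 57.72238440799678 [-0.0006  0.0013 -1.0074]
[1, -27.9, -26.1, -10.1, -0.0, 0.0001, -0.084]
[1, -25.6, -28.4, -10.1, -0.0, 0.0001, -0.084]
[1, -23.1, -30.4, -10.1, -0.0, 0.0001, -0.084]
[1, -20.5, -32.2, -10.1, -0.0, 0.0001, -0.084]
[1, -17.7, -33.8, -10.1, -0.0, 0.0001, -0.084]
[1, -14.8, -35.2, -10.1, -0.0, 0.0001, -0.084]
[1, -11.8, -36.3, -10.1, -0.0, 0.0001, -0.084]
[1, -8.7, -37.2, -10.1, -0.0, 0.0001, -0.084]
[1, -5.6, -37.8, -10.1, -0.0, 0.0001, -0.084]
[1, -2.4, -38.1, -10.2, -0.0, 0.0001, -0.084]
[1, 0.8, -38.2, -10.2, -0.0, 0.0001, -0.084]
[1, 4.0, -38.0, -10.2, -0.0, 0.0001, -0.084]
[0.   0.39 0.  ] 79.99999999999999 [ 0.      0.     -1.3963]
[1, -5.6, -32.0, 0.0, 0.0, 0.0, -0.1164]
[1, -1.9, -32.4, 0.0, 0.0, 0.0, -0.1164]
[1, 1.9, -32.4, 0.0, 0.0, 0.0, -0.1164]
[1, 5.6, -32.0, 0.0, 0.0, 0.0, -0.1164]
[1, 9.3, -31.1, 0.0, 0.0, 0.0, -0.1164]
[1, 12.9, -29.8, 0.0, 0.0, 0.0, -0.1164]
[1, 16.2, -28.1, 0.0, 0.0, 0.0, -0.1164]
[1, 19.4, -26.1, 0.0, 0.0, 0.0, -0.1164]
[1, 22.3, -23.6, 0.0, 0.0, 0.0, -0.1164]
[1, 24.9, -20.9, 0.0, 0.0, 0.0, -0.1164]
[1, 27.2, -17.9, 0.0, 0.0, 0.0, -0.1164]
[1, 29.0, -14.6, 0.0, 0.0, 0.0, -0.1164]
```

>>> play_rows(
  increments=[
    [1,-42,-40,-18,0,0,-0.15],
    [1,-36,-45,-18,0,0,-0.15],
    [1,-28,-50,-18,0,0,-0.15],
    [1,-20,-54,-16,0,0,-0.15],
    [1,-12,-56,-16,0,0,-0.15],
    [1,-4,-57,-14,0,0,-0.15],
    [1,4,-57,-12,0,0,-0.15],
    [1,8,-55,-8,0,0,-0.15],
  ],
)

```text
clock: 1.15
tool_pos: [0.3923, -0.1379, 0.3594]
eef_rot: [1.0, 0.024, -0.001, -0.0]
contact_force: [0.8, -0.1, 0.9]
opening: 1.001
```

Run:
```python
from h import *
s,p,R=cur(); print(s['clock'],s['q'],p,R.as_matrix()[:,0])
for x in rows(np.array([.415,.25,.30]),yq(70),9,1): print(x)
```

```text
1.15 [ 0.7205  0.2964 -0.657   1.9475  0.2178  0.9696  0.0082] [ 0.3923 -0.1379  0.3594] [ 0.9988  0.048  -0.0015]
[1, 4.6, -42.9, 6.6, -0.0001, 0.0001, -0.1304]
[1, 10.1, -42.0, 6.6, -0.0001, 0.0001, -0.1304]
[1, 15.5, -40.3, 6.6, -0.0001, 0.0001, -0.1304]
[1, 20.6, -37.9, 6.6, -0.0001, 0.0001, -0.1304]
[1, 25.4, -34.9, 6.6, -0.0001, 0.0001, -0.1304]
[1, 29.7, -31.3, 6.6, -0.0001, 0.0001, -0.1304]
[1, 33.5, -27.2, 6.6, -0.0001, 0.0001, -0.1304]
[1, 36.8, -22.6, 6.6, -0.0001, 0.0001, -0.1304]
[1, 39.4, -17.6, 6.6, -0.0001, 0.0001, -0.1304]
```

>>> play_rows(
  increments=[
    [1,5,-48,7,0,0,-0.145],
    [1,11,-47,7,0,0,-0.145],
    [1,17,-45,7,0,0,-0.145],
    [1,23,-43,7,0,0,-0.145],
    [1,29,-39,7,0,0,-0.145],
    [1,34,-35,7,0,0,-0.145],
    [1,38,-30,7,0,0,-0.145],
    [1,42,-25,7,0,0,-0.145],
  ],
)

```text
clock: 2.15
tool_pos: [0.3907, 0.2616, 0.3026]
eef_rot: [0.812, 0.583, 0.001, 0.002]
contact_force: [1.0, 0.3, 0.0]
opening: 1.006
```

Run:
```python
from h import *
s,p,R=cur(); print(s['clock'],s['q'],p,R.as_matrix()[:,0])
im,c=snap('wrist','w1'); np.save('w1c.npy',c,allow_pickle=True)
snap('top','t1');snap('scene','s1')
```

```text
2.15 [-0.0833  0.5265 -0.9448  1.9081  0.5215  0.9725 -0.0256] [0.3907 0.2616 0.3026] [ 0.3203  0.9473 -0.0007]
```

View pics/w1.png

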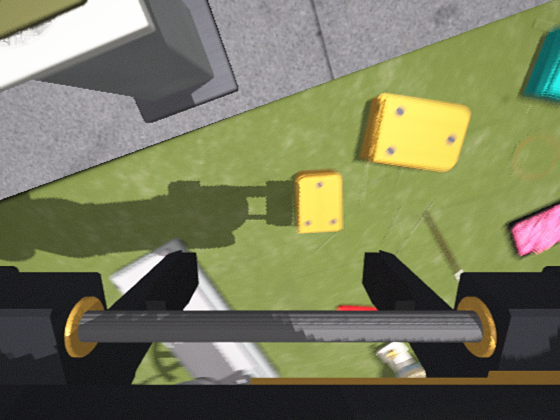

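Run:
```python
from h import *
a=cv2.imread('pics/w1.png')
cv2.imwrite('pics/c4.png',cv2.resize(a[160:245,280:360],(565,600),interpolation=cv2.INTER_CUBIC))
```

```text
(no output)
```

View pics/c4.png

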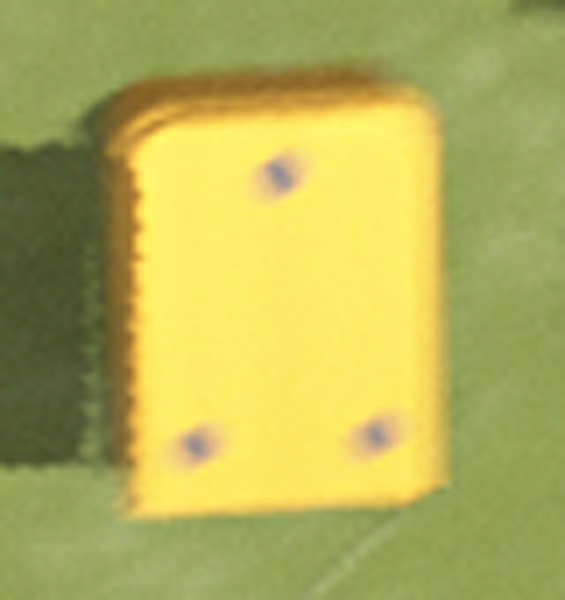

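Run:
```python
from h import *
c=np.load('w1c.npy',allow_pickle=True).item()
f=lambda u,v:ray(c,280+u/7.0625,160+v/7.0625,.044)[:2]
hl,hr=f(128,517),f(442,490); ul,ur=f(133,180),f(438,160); tm=f(285,108)
print(hl,hr,ul,ur,tm)
ax=((hl-ul)+(hr-ur))/2; print('yaw side',np.degrees(np.arctan2(ax[1],ax[0])))
d=hr-hl; print('yaw heel',np.degrees(np.arctan2(d[1],d[0]))-90, np.linalg.norm(d))
h=(hl+hr)/2; print('len',np.linalg.norm(h-tm)); print('ctr',(h+tm)/2, 'from heel', )
print(c['R'],c['t'])
```

```text
[0.4718 0.2612] [0.4865 0.3226] [0.4064 0.283 ] [0.4213 0.3396] [0.4023 0.3146]
yaw side -16.536218587695014
yaw heel -13.411826201425285 0.06316248945002323
len 0.08008949188038741
ctr [0.4407 0.3033] from heel
[[ 0.3199  0.9475  0.0001]
 [ 0.9066 -0.3061  0.2903]
 [ 0.2751 -0.0928 -0.9569]] [-0.3726 -0.3324  0.3668]
```

```bash
cat >> h.py <<'E'
from scipy.optimize import minimize
def flask_pts(x,y,yaw,z0=0.):
    a=[]
    rr=10
    o=[(42,31),(42,-31)]
    for cx,cy,a0 in [(-32,-21,270),(-32,21,180)]:
        for t in np.linspace(0,90,6): 
            th=np.radians(a0-t); o.append((cx+rr*np.cos(th),cy+rr*np.sin(th)))
    o=np.array(o)/1000; C,S=np.cos(yaw),np.sin(yaw)
    w=np.c_[x+C*o[:,0]-S*o[:,1], y+S*o[:,0]+C*o[:,1]]
    return np.r_[np.c_[w,np.full(len(w),z0)],np.c_[w,np.full(len(w),z0+.044)]]
def ymask(im):
    h=cv2.cvtColor(im,cv2.COLOR_RGB2HSV); return ((h[...,0]>12)&(h[...,0]<30)&(h[...,1]>150)).astype(np.uint8)
def hullmask(c,P,S=4):
    m=np.zeros((420*S,560*S),np.uint8); q=proj(c,P); q=(q+.5)*S-.5
    cv2.fillConvexPoly(m,cv2.convexHull(q.astype(np.float32)).astype(np.int32),1); return cv2.resize(m.astype(np.float32),(560,420),interpolation=cv2.INTER_AREA)
def fitflask(views,x0,z0=0.):
    ms=[]
    for im,c in views:
        m=ymask(im); q=proj(c,flask_pts(*x0,z0)).mean(0)
        n,l,st,ce=cv2.connectedComponentsWithStats(m); k=1+np.argmin(np.linalg.norm(ce[1:]-q,axis=1)+ (st[1:,4]<40)*1e3)
        mk=(l==k).astype(np.float32)
        mk=cv2.morphologyEx(mk,cv2.MORPH_CLOSE,np.ones((5,5))); ms.append(mk)
    def cost(v): return sum(np.abs(hullmask(c,flask_pts(v[0],v[1],v[2],z0))-m).sum()/m.sum() for (im,c),m in zip(views,ms))
    b=minimize(cost,x0,method='Nelder-Mead',options=dict(initial_simplex=[x0,x0+[.01,0,0],x0+[0,.01,0],x0+[0,0,.15]],xatol=1e-4,fatol=1e-4))
    return b.x,b.fun
E
python3 - <<'E'
from h import *
ld=lambda f:cv2.imread(f'pics/{f}.png')[:,:,::-1].copy()
cs=r.get_calibration('scene');ct=r.get_calibration('top');cw=np.load('w1c.npy',allow_pickle=True).item()
V=[(ld('s1'),cs),(ld('t1'),ct),(ld('w1'),cw)]
x0=np.array([.442,.295,-.3])
for nm,v in [('s',V[:1]),('t',V[1:2]),('w',V[2:]),('all',V)]:
    print(nm,fitflask(v,x0))
E
```

```text
s (array([ 0.4414,  0.2972, -0.2775]), np.float64(0.0494215302169323))
t (array([ 0.4417,  0.2957, -0.2323]), np.float64(0.167119562625885))
w (array([ 0.4395,  0.3019, -0.2518]), np.float64(0.29603078961372375))
all (array([ 0.4418,  0.3007, -0.2567]), np.float64(0.6377413272857666))
```

View pics/s1.png

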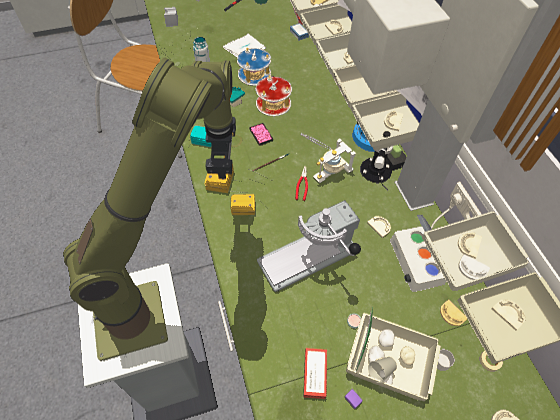

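Run:
```python
from h import *
cs=r.get_calibration('scene'); print(ray(cs,205,188,0),ray(cs,232,180,0.05),ray(cs,231,188,.0))
T=yq(75.3); t1=np.array([.4415,.2995,.12]);t2=np.array([.4415,.2995,.008])
for x in rows(t1,T,5,1): print(x)
for x in rows(t2,T,3,1,t1,T): print(x)
```

```text
[0.3295 0.421  0.    ] [0.4276 0.3906 0.05  ] [0.4211 0.3934 0.    ]
[1, 10.2, 7.4, 36.6, 0.0005, -0.0001, -0.0138]
[1, 10.1, 7.5, 36.6, 0.0005, -0.0001, -0.0138]
[1, 10.0, 7.7, 36.5, 0.0005, -0.0001, -0.0138]
[1, 9.9, 7.9, 36.5, 0.0005, -0.0001, -0.0138]
[1, 9.8, 8.0, 36.5, 0.0005, -0.0001, -0.0138]
[1, 0.0, 0.0, 37.3, 0.0, 0.0, 0.0]
[1, 0.0, 0.0, 37.3, 0.0, 0.0, 0.0]
[1, 0.0, 0.0, 37.3, 0.0, 0.0, 0.0]
```

>>> play_rows(
  increments=[
    [1,10,7.5,37,0,0,-0.014],
    [1,10,7.5,37,0,0,-0.014],
    [1,10,7.5,37,0,0,-0.014],
    [1,10,8,37,0,0,-0.014],
    [1,10,8,37,0,0,-0.014],
    [1,0,0,20,0,0,0],
    [1,0,0,15,0,0,0],
    [1,0,0,0,0,0,0],
  ],
)

```text
clock: 3.3
tool_pos: [0.4499, 0.2857, 0.0765]
eef_rot: [0.798, 0.603, -0.0, 0.007]
contact_force: [0.0, -0.5, -0.3]
opening: 0.999
```

Run:
```python
from h import *
s,p,R=cur(); print(s['clock'],s['q'],p,np.degrees(np.arctan2(*R.as_matrix()[1::-1,0])))
im,c=snap('wrist','w2'); print(fitflask([(im,c)],np.array([.4418,.2995,-.25])))
T=yq(75.3); t2=np.array([.4415,.2995,.008])
for x in rows(t2,T,3,1): print(x)
```

```text
3.3 [-0.2873  0.9026 -0.6407  1.9512  0.9551  0.6311 -0.2776] [0.4499 0.2857 0.0765] 74.1823963173181
(array([ 0.7181,  0.0677, -0.5414]), np.float64(1.0))
[1, 3.7, -4.3, 23.0, 0.0038, 0.0028, -0.0065]
[1, 3.7, -4.2, 23.0, 0.0038, 0.0028, -0.0065]
[1, 3.6, -4.1, 23.0, 0.0038, 0.0028, -0.0065]
```

View pics/w2.png

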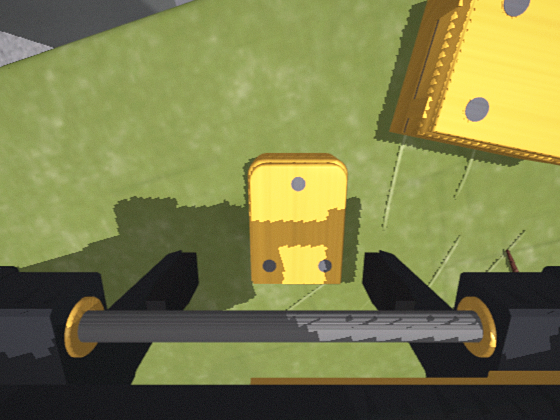

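Run:
```python
from h import *
c=r.get_calibration('wrist')
f=lambda u,v:ray(c,u,v,.044)[:2]
hl,hr=f(252,283.5),f(345,283.5);tm=f(298,163.5);ul,ur=f(249.5,190),f(347,190)
print(hl,hr,tm,ul,ur)
h=(hl+hr)/2;ax=h-tm;print(np.linalg.norm(hr-hl),np.linalg.norm(ul-ur),np.linalg.norm(ax),np.degrees(np.arctan2(ax[1],ax[0])),'c',(h+tm)/2)
d=hr-hl;print(np.degrees(np.arctan2(d[1],d[0])))
```

```text
[0.4721 0.2601] [0.4886 0.3194] [0.4037 0.3097] [0.4111 0.2776] [0.4269 0.3339]
0.061577463124164296 0.05850623214510779 0.07920202223606398 -14.571933802942928 c [0.442  0.2997]
74.45368728776737
```

>>> play_rows(
  increments=[
    [1,5,-7,12,0.006,0.004,-0.01],
    [1,5,-5,20,0.005,0.003,-0.005],
    [1,1,-2,22,0,0,0],
    [1,0,0,13,0,0,0],
    [1,0,0,0,0,0,0],
    [0.5,0,0,0,0,0,0],
    [0.5,0,0,0,0,0,0],
    [0.5,0,0,0,0,0,0],
  ],
  grip_force=25,
)

```text
clock: 4.35
tool_pos: [0.4408, 0.3032, 0.0115]
eef_rot: [0.793, 0.609, 0.003, -0.0]
contact_force: [-0.0, 0.1, -4.8]
opening: 0.704
```

Run:
```python
from h import *
s,p,R=cur(); print(s['clock'],s['opening'],s['q'],p,np.degrees(np.arctan2(*R.as_matrix()[1::-1,0])),R.as_matrix()[:,2],s['contact_force'])
```

```text
4.35 0.7037086631810566 [-0.3723  1.0014 -0.5377  1.9628  1.1069  0.5024 -0.4216] [0.4408 0.3032 0.0115] 75.08933326838574 [ 0.0047  0.0049 -1.    ] [-0.0365  0.0857 -4.7718]
```

Run:
```python
from h import *
a=cv2.imread('pics/s1.png');b=cv2.imread('pics/top0.png')
x=cv2.resize(a[250:300,255:305],(400,400),interpolation=cv2.INTER_CUBIC)
y=cv2.resize(b[262:312,270:320+0],(400,400),interpolation=cv2.INTER_CUBIC)
cv2.imwrite('pics/c5.png',np.hstack([x,y]))
```

```text
(no output)
```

View pics/c5.png

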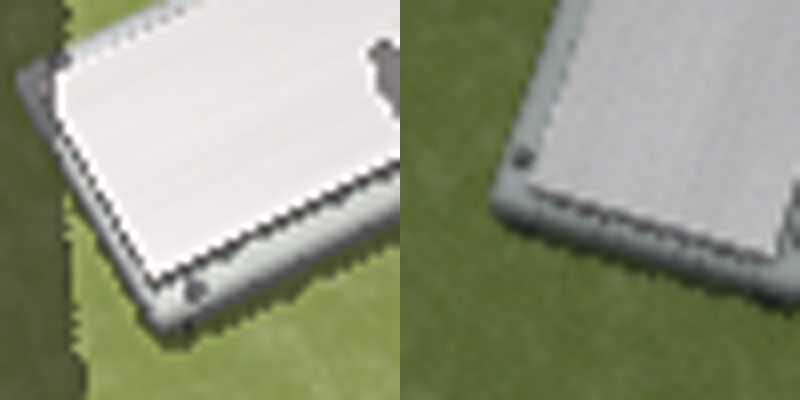

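Run:
```python
from h import *
cs=r.get_calibration('scene');ct=r.get_calibration('top')
from scipy.optimize import least_squares
obs=[(cs,(-.2,.05,.035),(255+58/8,250+78/8)),(cs,(-.2,-.05,.035),(255+156/8,250+279/8)),(ct,(-.2,.05,.035),(270+130/8,262+187/8)),(ct,(-.2,-.05,.035),(270+372/8,262+258/8))]
b=np.radians(-88); ball=(.145*np.cos(b),.145*np.sin(b),.25)
obs+=[(cs,ball,(250+525/5,190+293/5)),(ct,ball,(270+471/4.615,175+161/4.615))]
def res(v):
    o=[]
    for c,P,q in obs:
        C,S=np.cos(v[2]),np.sin(v[2]); X=[v[0]+C*P[0]-S*P[1],v[1]+S*P[0]+C*P[1],P[2]]
        o+=list(proj(c,X)[0]-q)
    return o
s=least_squares(res,[.64,.049,.21],loss='soft_l1'); print(s.x,np.degrees(s.x[2]),np.array(res(s.x)).reshape(-1,2))
p,R=cur()[1:]
v=s.x; C,S=np.cos(v[2]),np.sin(v[2])
t1=p+[0,0,.12]; T=yq(90+np.degrees(v[2])); t2=np.array([v[0]-.145*C,v[1]-.145*S,.135])
for x in rows(t1,R,3,.5):print(x)
print(t2)
for x in rows(t2,T,8,.5,t1,R):print(x)
```

```text
[0.6411 0.0493 0.1918] 10.990908512978494 [[-2.5868  0.1637]
 [-0.3474  0.1254]
 [-0.5574 -0.4132]
 [ 0.2682 -0.1674]
 [ 0.6902  0.2616]
 [ 0.2418 -0.4678]]
[0.5, 0.2, 0.1, -40.0, 0.0, 0.0, 0.0]
[0.5, 0.2, 0.1, -40.0, 0.0, 0.0, 0.0]
[0.5, 0.2, 0.1, -40.0, 0.0, 0.0, 0.0]
[0.4988 0.0216 0.135 ]
[0.5, -32.1, 16.1, -0.6, 0.0006, -0.0006, -0.0565]
[0.5, -33.0, 14.2, -0.6, 0.0006, -0.0006, -0.0565]
[0.5, -33.8, 12.3, -0.6, 0.0006, -0.0006, -0.0565]
[0.5, -34.4, 10.4, -0.5, 0.0006, -0.0006, -0.0565]
[0.5, -34.9, 8.4, -0.5, 0.0006, -0.0006, -0.0565]
[0.5, -35.4, 6.5, -0.5, 0.0006, -0.0006, -0.0565]
[0.5, -35.7, 4.5, -0.5, 0.0006, -0.0006, -0.0565]
[0.5, -35.9, 2.4, -0.5, 0.0006, -0.0006, -0.0565]
```

>>> play_rows(
  increments=[
    [0.5,0,0,-35,0,0,0],
    [0.5,0,0,-45,0,0,0],
    [0.5,-10,5,-40,0,0,-0.04],
    [0.5,-38,18,0,0,0,-0.07],
    [0.5,-42,15,0,0,0,-0.07],
    [0.5,-43,12,0,0,0,-0.07],
    [0.5,-44,8,0,0,0,-0.07],
    [0.5,-44,6,0,0,0,-0.06],
  ],
)

```text
clock: 5.35
tool_pos: [0.4871, 0.0731, 0.1338]
eef_rot: [0.656, 0.755, 0.005, -0.001]
contact_force: [1.0, 1.2, -4.8]
opening: 0.701
```

Run:
```python
from h import *
s,p,R=cur(); print(s['clock'],s['opening'],s['q'],p,np.degrees(np.arctan2(*R.as_matrix()[1::-1,0])),R.as_matrix()[:,2],s['contact_force'])
im,c=snap('wrist','w3'); np.save('w3c.npy',c,allow_pickle=True)
t2=np.array([.4988,.0216,.125])
for x in rows(t2,yq(101),3,.5):print(x)
```

```text
5.35 0.7009209619619112 [ 0.2606  0.8217 -0.8445  2.0419  0.9589  0.7243  0.5041] [0.4871 0.0731 0.1338] 97.99861248412655 [ 0.0049  0.0086 -1.    ] [ 1.0448  1.1723 -4.7601]
[0.5, -14.3, 1.8, 2.5, 0.0008, 0.0007, -0.0202]
[0.5, -14.4, 1.5, 2.5, 0.0008, 0.0007, -0.0202]
[0.5, -14.4, 1.2, 2.5, 0.0008, 0.0007, -0.0202]
```

View pics/w3.png

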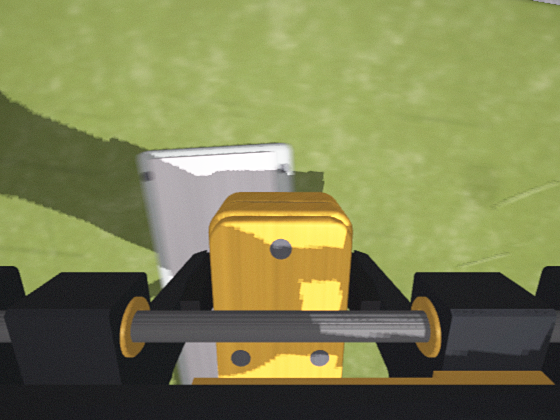

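>>> play_rows(
  increments=[
    [0.5,-14,2,3,0.001,0.001,-0.02],
    [0.5,-14,1.5,3,0.001,0.001,-0.02],
    [0.5,-14,1,3,0.001,0.001,-0.02],
    [0.5,-4,0,0,0,0,-0.006],
    [0.5,0,0,0,0,0,0],
    [0.5,0,0,0,0,0,0],
    [0.5,0,0,0,0,0,0],
    [0.5,0,0,0,0,0,0],
  ],
)

```text
clock: 6.4
tool_pos: [0.4982, 0.0163, 0.1228]
eef_rot: [0.635, 0.773, -0.0, -0.001]
contact_force: [0.2, -0.5, -3.8]
opening: 0.699
```

Run:
```python
from h import *
s,p,R=cur(); print(s['clock'],s['opening'],s['q'],p,np.degrees(np.arctan2(*R.as_matrix()[1::-1,0])),R.as_matrix()[:,2],s['contact_force'])
im,c=snap('wrist','w4'); np.save('w4c.npy',c,allow_pickle=True)
cv2.imwrite('pics/c6.png',cv2.resize(im[120:320,160:420,::-1],(780,600),interpolation=cv2.INTER_CUBIC))
v=[.6411,.0493,.1918]
C,S=np.cos(v[2]),np.sin(v[2])
for P in [(-.2,.05,.035),(-.2,-.05,.035),(-.08,.05,.035),(-.08,-.05,.035)]:
    print(P,proj(c,[v[0]+C*P[0]-S*P[1],v[1]+S*P[0]+C*P[1],P[2]]))
```

```text
6.4 0.6985198223818342 [ 0.3712  0.8521 -0.8475  2.0235  0.9809  0.7437  0.6619] [0.4982 0.0163 0.1228] 101.16505137115071 [-0.0026  0.0013 -1.    ] [ 0.2433 -0.4784 -3.763 ]
(-0.2, 0.05, 0.035) [[352.4904 152.2491]]
(-0.2, -0.05, 0.035) [[220.7664 151.8399]]
(-0.08, 0.05, 0.035) [[342.6684 292.0251]]
(-0.08, -0.05, 0.035) [[227.9702 291.8737]]
```

View pics/c6.png

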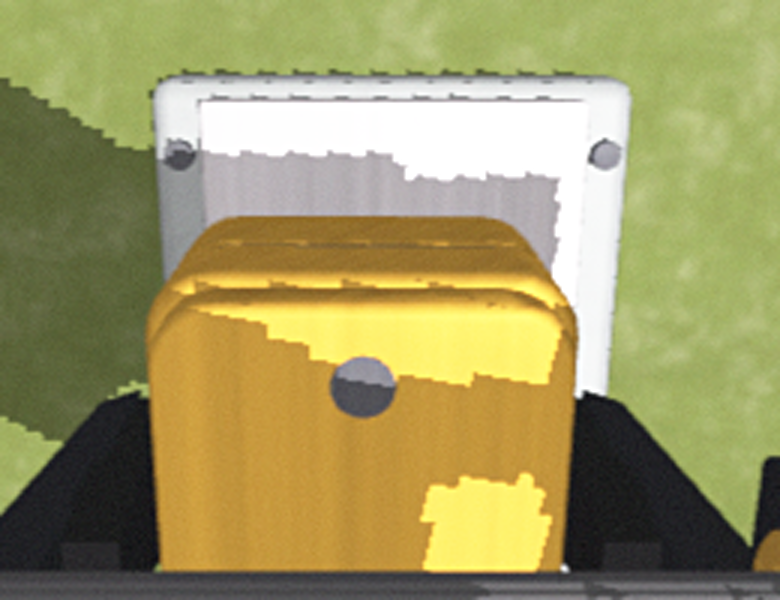

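>>> play_rows(
  increments=[
    [0.5,4,0,15,-0.001,0.003,0],
    [0.5,3,0,22,0,0,0],
    [0.5,0,0,20,0,0,0],
    [0.5,0,0,12,0,0,0],
    [0.5,0,0,4,0,0,0],
    [0.5,0,0,0,0,0,0],
    [0.5,0,0,0,0,0,0],
    [0.5,0,0,0,0,0,0],
  ],
)

```text
clock: 7.45
tool_pos: [0.4993, 0.0251, 0.0499]
eef_rot: [0.635, 0.772, 0.004, -0.001]
contact_force: [0.5, -0.1, -4.0]
opening: 0.695
```

Run:
```python
from h import *
s,p,R=cur(); print(s['clock'],s['opening'],s['q'],p,np.degrees(np.arctan2(*R.as_matrix()[1::-1,0])),R.as_matrix()[:,2],s['contact_force'])
im,c=snap('wrist','w5'); np.save('w5c.npy',c,allow_pickle=True)
a,ca=snap('scene','s5');b,cb=snap('top','t5')
x=cv2.resize(a[185:305,250:370],(400,400),interpolation=cv2.INTER_CUBIC)
y=cv2.resize(b[190:310,270:390],(400,400),interpolation=cv2.INTER_CUBIC)
cv2.imwrite('pics/c7.png',np.hstack([x,y])[:,:,::-1])
cv2.imwrite('pics/c8.png',cv2.resize(im[100:320,140:420,::-1],(760,597),interpolation=cv2.INTER_CUBIC))
```

```text
7.45 0.694986578328145 [ 0.2875  0.9606 -0.7254  2.0563  1.188   0.6201  0.4743] [0.4993 0.0251 0.0499] 101.14587935155342 [ 0.0034  0.0063 -1.    ] [ 0.5169 -0.076  -4.0246]
```

View pics/c7.png

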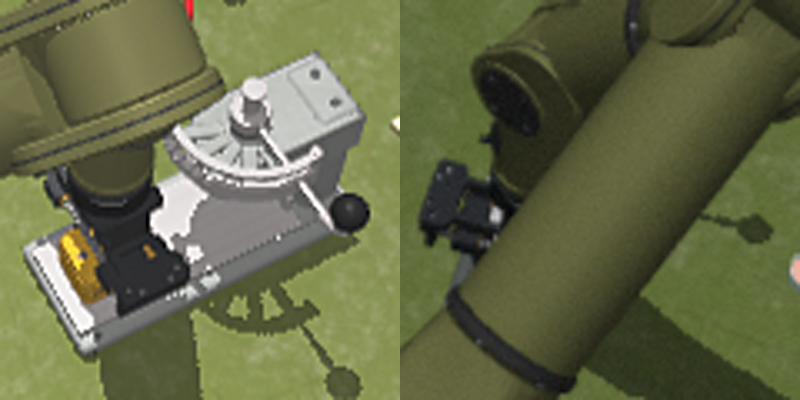

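View pics/c8.png

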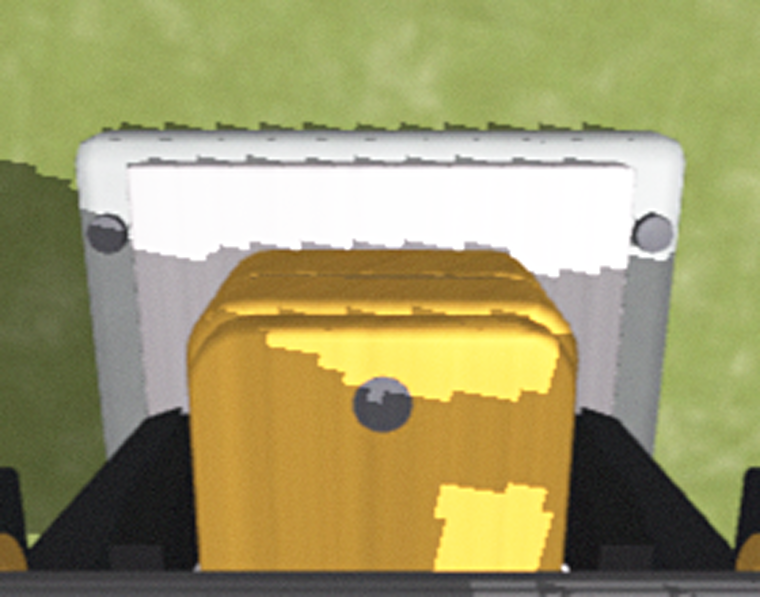

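>>> play_rows(
  increments=[
    [0.5,0,8,0,-0.006,-0.003,0],
    [0.5,0,7,0,0,0,0],
    [0.5,0,2,2,0,0,0],
    [0.5,0,0,2,0,0,0],
    [0.5,0,0,1,0,0,0],
    [0.95,0,0,0,0,0,0],
    [0.95,0,0,0,0,0,0],
    [0.95,0,0,0,0,0,0],
  ],
)

```text
clock: 8.6
tool_pos: [0.5184, 0.0293, 0.0471]
eef_rot: [0.635, 0.772, 0.006, 0.004]
contact_force: [-0.8, -0.4, 0.4]
opening: 0.949
```

Run:
```python
from h import *
s,p,R=cur(); print(s['clock'],s['opening'],s['q'],p,np.degrees(np.arctan2(*R.as_matrix()[1::-1,0])),R.as_matrix()[:,2],s['contact_force'])
im,c=snap('wrist','w6'); np.save('w6c.npy',c,allow_pickle=True)
cv2.imwrite('pics/c9.png',cv2.resize(im[100:320,140:420,::-1],(760,597),interpolation=cv2.INTER_CUBIC))
f=lambda u,v:ray(c,140+u/2.714,100+v/2.714,.035)
print(f(128,163),f(632,163))
```

```text
8.6 0.9493153335794798 [ 0.28    0.9751 -0.7283  2.0099  1.1721  0.6388  0.5033] [0.5184 0.0293 0.0471] 101.13913502979693 [ 0.0141  0.0044 -0.9999] [-0.7888 -0.3752  0.4069]
[ 0.4727 -0.0282  0.035 ] [0.4543 0.0654 0.035 ]
```

View pics/c9.png

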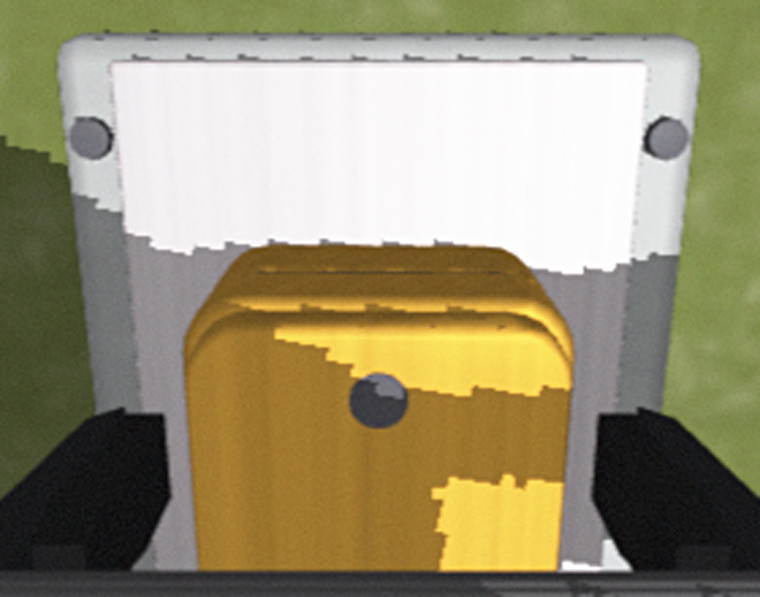

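Run:
```python
from h import *
c=np.load('w6c.npy',allow_pickle=True).item()
f=lambda u,v,z=.035:ray(c,140+u/2.714,100+v/2.714,z)
a,b=f(113,62),f(646,62);print(a,b,np.linalg.norm(a-b)); d=b-a; yaw=np.arctan2(d[1],d[0])-np.pi/2; print(np.degrees(yaw)); m=(a+b)/2; print('origin',m+.2*np.array([np.cos(yaw),np.sin(yaw),0]))
g=f(379,247); print('flask foot front',g, 'press x', (g-m)@[np.cos(yaw),np.sin(yaw),0]-.2,(g-m)@[-np.sin(yaw),np.cos(yaw),0])
```

```text
[ 0.455  -0.0328  0.035 ] [0.4362 0.0627 0.035 ] 0.09724579624726686
11.160416756453987
origin [0.6418 0.0537 0.035 ]
flask foot front [0.4795 0.0215 0.035 ] press x -0.1654191461895267 -0.0001431920719807945
```

```bash
cat >> h.py <<'E'
O=np.array([.6418,.0537]); YAW=np.radians(11.16)
ex=np.array([np.cos(YAW),np.sin(YAW)]); ey=np.array([-ex[1],ex[0]])
def P2W(x,y,z): return np.array([*(O+x*ex+y*ey),z])
def W2P(p): d=np.array(p[:2])-O; return np.array([d@ex,d@ey,p[2]])
def st():
    s,p,R=cur(); M=R.as_matrix(); print('t',round(s['clock'],2),'op',round(s['opening'],3),'P',W2P(p),'jaw',round(np.degrees(np.arctan2(M[1,0],M[0,0])),2),'z',M[:,2],'F',np.array(s['contact_force']),'q',s['q']); return s,p,R
E
python3 - <<'E'
from h import *
s,p,R=st()
t1=p+[0,0,.055];T=yq(101.16,40,11.16)
t2=P2W(-.185,0,.095)
print(T.as_matrix())
for x in rows(t2,T,5,.15,t1,R): print(x)
E
```

```text
t 8.65 op 0.951 P [-0.1257 -0.      0.0471] jaw 101.14 z [ 0.0141  0.0043 -0.9999] F [-0.5386  0.8793  0.9581] q [ 0.28    0.9752 -0.7283  2.0099  1.1722  0.6388  0.5033]
[[-0.1935  0.7516  0.6306]
 [ 0.9811  0.1483  0.1244]
 [ 0.      0.6428 -0.766 ]]
[0.15, -0.0, -11.9, 1.2, -0.1367, -0.0003, -0.0002]
[0.15, 0.0, -11.9, -0.4, -0.1367, -0.0003, -0.0002]
[0.15, 0.0, -11.8, -2.0, -0.1367, -0.0003, -0.0002]
[0.15, 0.0, -11.4, -3.6, -0.1367, -0.0003, -0.0002]
[0.15, 0.0, -10.8, -5.1, -0.1367, -0.0003, -0.0002]
```

>>> play_rows(
  increments=[
    [0.95,0,0,-10,0,0,0],
    [0.95,0,0,-25,0,0,0],
    [0.95,0,0,-25,0,0,0],
    [0.95,0,-12,0,-0.14,0,0],
    [0.15,0,-12,-0.5,-0.14,0,0],
    [0.15,0,-12,-2,-0.14,0,0],
    [0.15,0,-12,-4,-0.14,0,0],
    [0.15,0,-11,-5,-0.13,0,0],
  ],
)

```text
clock: 9.65
tool_pos: [0.483, 0.0028, 0.1014]
eef_rot: [0.613, 0.757, 0.15, 0.172]
contact_force: [-0.4, 0.9, -1.7]
opening: 0.521
```

Run:
```python
from h import *
s,p,R=st()
T=yq(101.16,40,11.16)
for x in rows(P2W(-.185,0,.045),T,4,.15): print(x)
im,c=snap('wrist','w7')
```

```text
t 9.65 op 0.521 P [-0.1657 -0.0192  0.1014] jaw 101.01 z [ 0.4436  0.0156 -0.8961] F [-0.4195  0.9041 -1.6784] q [ 0.4275  0.9918 -1.0109  2.5164  2.1431  1.0159 -0.4865]
[0.15, 5.9, -10.4, 10.2, -0.0611, 0.0166, 0.01]
[0.15, 5.6, -11.0, 9.6, -0.0611, 0.0166, 0.01]
[0.15, 5.3, -11.6, 9.0, -0.0611, 0.0166, 0.01]
[0.15, 5.1, -12.2, 8.4, -0.0611, 0.0166, 0.01]
```

View pics/w7.png

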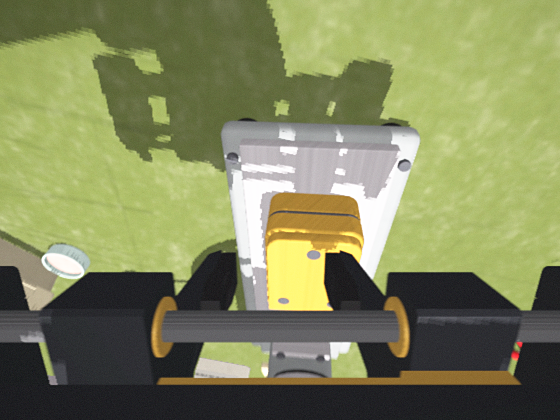

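Run:
```python
from h import *
s,p,R=st()
T=yq(101.16,12,11.16)
t1=P2W(-.185,0,.095)
for x in rows(t1,T,4,.15): print(x)
print()
for x in rows(P2W(-.185,0,.046),T,4,.15,t1,T): print(x)
```

```text
t 9.7 op 0.474 P [-0.1692 -0.019   0.0985] jaw 101.02 z [ 0.4389  0.0181 -0.8983] F [-3.8218 -1.1815 -3.0482] q [ 0.4337  1.0039 -1.022   2.5231  2.1411  1.0279 -0.4855]
[0.15, 4.8, -3.8, -1.3, 0.0599, 0.0176, 0.0054]
[0.15, 4.8, -3.9, -0.9, 0.0599, 0.0176, 0.0054]
[0.15, 4.8, -4.0, -0.6, 0.0599, 0.0176, 0.0054]
[0.15, 4.8, -4.0, -0.3, 0.0599, 0.0176, 0.0054]

[0.15, 0.0, -2.5, 12.0, 0.0, 0.0, 0.0]
[0.15, 0.0, -2.5, 12.0, 0.0, 0.0, 0.0]
[0.15, 0.0, -2.5, 12.0, 0.0, 0.0, 0.0]
[0.15, 0.0, -2.5, 12.0, 0.0, 0.0, 0.0]
```

>>> play_rows(
  increments=[
    [0.15,4,-2,-4,0.06,0.018,0.005],
    [0.15,5,-4,-3,0.06,0.018,0.005],
    [0.15,5,-4,-1,0.06,0.018,0.005],
    [0.15,5,-4,0,0.06,0.018,0.005],
    [0.15,0,-2,0,0,0,0],
    [0.15,0,0,0,0,0,0],
    [0.15,0,0,0,0,0,0],
    [0.15,0,0,0,0,0,0],
  ],
)

```text
clock: 10.7
tool_pos: [0.4585, 0.0203, 0.102]
eef_rot: [0.633, 0.767, 0.083, 0.059]
contact_force: [-0.7, 0.1, -0.1]
opening: 0.153
```

Run:
```python
from h import *
s,p,R=st()
T=yq(101.16,12,11.16)
for x in rows(P2W(-.187,0,.046),T,5,.15): print(x)
im,c=snap('wrist','w8')
```

```text
t 10.7 op 0.153 P [-0.1863  0.0027  0.102 ] jaw 101.02 z [ 0.1959  0.0524 -0.9792] F [-0.6525  0.1311 -0.119 ] q [ 0.3959  0.8635 -0.8778  2.3385  1.697   0.6167 -0.0861]
[0.15, -0.7, -2.4, 10.9, -0.0011, -0.0027, -0.0011]
[0.15, -0.7, -2.4, 10.9, -0.0011, -0.0027, -0.0011]
[0.15, -0.6, -2.4, 10.9, -0.0011, -0.0027, -0.0011]
[0.15, -0.6, -2.4, 10.9, -0.0011, -0.0027, -0.0011]
[0.15, -0.6, -2.5, 10.9, -0.0011, -0.0027, -0.0011]
```

View pics/w8.png

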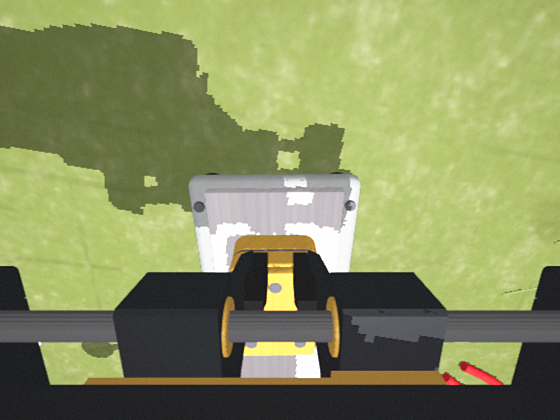

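>>> play_rows(
  increments=[
    [0.15,-1,-4,10,0,-0.003,-0.001],
    [0.15,-1,-3,12,0,-0.003,-0.001],
    [0.15,0,-2.5,12,0,0,0],
    [0.15,0,-2.5,12,0,0,0],
    [0.15,0,-2,8,0,0,0],
    [0.15,0,0,0,0,0,0],
    [0.15,0,0,0,0,0,0],
    [0.15,0,0,0,0,0,0],
  ],
)

```text
clock: 11.75
tool_pos: [0.4556, 0.0185, 0.0445]
eef_rot: [0.633, 0.768, 0.082, 0.061]
contact_force: [-0.1, 1.1, 0.4]
opening: 0.15
```

Run:
```python
from h import *
s,p,R=st()
im,c=snap('wrist','w9')
cv2.imwrite('pics/c10.png',cv2.resize(im[140:320,140:420,::-1],(780,501),interpolation=cv2.INTER_CUBIC))
```

```text
t 11.75 op 0.15 P [-0.1895  0.0015  0.0445] jaw 101.06 z [ 0.197   0.048  -0.9792] F [-0.1238  1.0575  0.4384] q [ 0.3888  1.0233 -0.885   2.3675  1.9098  0.7426 -0.2589]
```

View pics/c10.png

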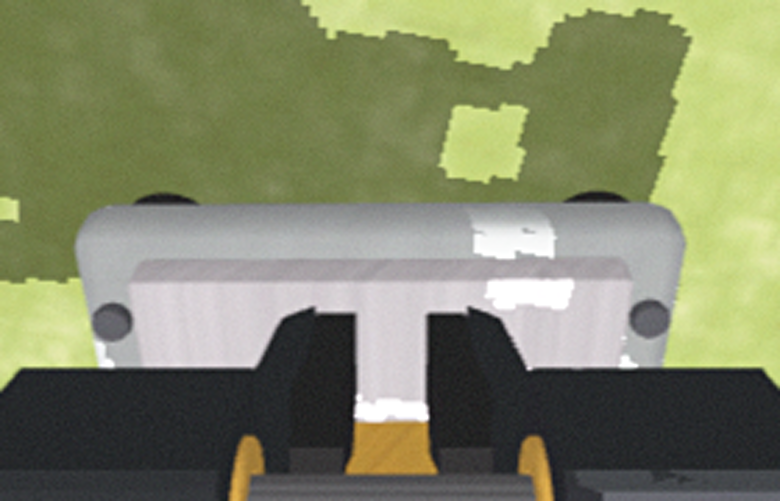

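Run:
```python
from h import *
s,p,R=st()
for x in rows(P2W(-.110,0,.047),yq(101.16,26,11.16),8,.15): print(x)
```

```text
t 11.8 op 0.153 P [-0.1894  0.0015  0.0445] jaw 101.05 z [ 0.1972  0.048  -0.9792] F [ 0.2466 -0.8073 -0.8773] q [ 0.3887  1.0232 -0.8849  2.3674  1.9099  0.7426 -0.2589]
[0.15, -0.2, 9.8, 1.7, -0.0312, -0.001, -0.0006]
[0.15, -0.2, 9.7, 2.0, -0.0312, -0.001, -0.0006]
[0.15, -0.2, 9.7, 2.3, -0.0312, -0.001, -0.0006]
[0.15, -0.2, 9.6, 2.6, -0.0312, -0.001, -0.0006]
[0.15, -0.2, 9.5, 2.9, -0.0312, -0.001, -0.0006]
[0.15, -0.2, 9.4, 3.2, -0.0312, -0.001, -0.0006]
[0.15, -0.2, 9.3, 3.5, -0.0312, -0.001, -0.0006]
[0.15, -0.2, 9.2, 3.8, -0.0312, -0.001, -0.0006]
```

>>> play_rows(
  increments=[
    [0.15,-1.5,5,1,-0.02,-0.001,0],
    [0.15,0,9,2,-0.03,0,0],
    [0.15,0,10,2,-0.03,0,0],
    [0.15,0,10,2.5,-0.03,0,0],
    [0.15,0,10,3,-0.03,0,0],
    [0.15,0,9,3,-0.03,0,0],
    [0.15,0,9,3.5,-0.03,0,0],
    [0.15,0,7,3,-0.03,0,0],
  ],
)

```text
clock: 12.8
tool_pos: [0.5278, 0.0296, 0.0461]
eef_rot: [0.622, 0.752, 0.172, 0.137]
contact_force: [-1.2, -0.9, -1.6]
opening: 0.152
```

Run:
```python
from h import *
s,p,R=st()
im,c=snap('wrist','w10')
for x in rows(P2W(-.07,0,.047),yq(101.16,38,11.16),7,.15): print(x)
```

```text
t 12.8 op 0.152 P [-0.1165 -0.0016  0.0461] jaw 100.96 z [ 0.4191  0.0882 -0.9037] F [-1.2301 -0.9031 -1.5952] q [ 0.4314  1.1223 -0.9645  2.3669  2.2146  0.9404 -0.4233]
[0.15, 0.3, 6.0, 2.7, -0.0314, -0.0007, -0.0011]
[0.15, 0.3, 5.9, 2.9, -0.0314, -0.0007, -0.0011]
[0.15, 0.2, 5.8, 3.1, -0.0314, -0.0007, -0.0011]
[0.15, 0.2, 5.7, 3.2, -0.0314, -0.0007, -0.0011]
[0.15, 0.2, 5.6, 3.4, -0.0314, -0.0007, -0.0011]
[0.15, 0.2, 5.5, 3.6, -0.0314, -0.0007, -0.0011]
[0.15, 0.2, 5.4, 3.8, -0.0314, -0.0007, -0.0011]
```

View pics/w10.png

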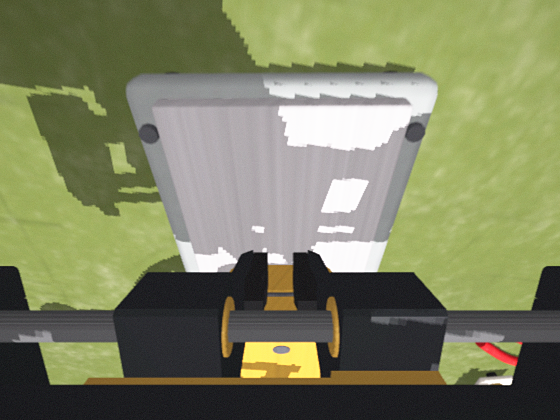

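>>> play_rows(
  increments=[
    [0.15,0.5,6,2.5,-0.032,0,0],
    [0.15,0.5,6,2.5,-0.032,0,0],
    [0.15,0.3,6,3,-0.032,0,0],
    [0.15,0.3,6,3,-0.032,0,0],
    [0.15,0,5.5,3.5,-0.032,0,0],
    [0.15,0,5.5,3.5,-0.032,0,0],
    [0.15,0,5.5,4,-0.02,0,0],
    [0.15,0,0,0,0,0,0],
  ],
)

```text
clock: 13.85
tool_pos: [0.5742, 0.0396, 0.0467]
eef_rot: [0.604, 0.728, 0.252, 0.203]
contact_force: [-0.9, 0.9, -1.0]
opening: 0.15
```

Run:
```python
from h import *
s,p,R=st()
im,c=snap('wrist','w11');snap('scene','s11');snap('top','t11')
for x in rows(P2W(-.052,0,.047),yq(101.16,39,11.16),4,.15): print(x)
```

```text
t 13.85 op 0.15 P [-0.0691 -0.0007  0.0467] jaw 100.79 z [ 0.6007  0.1221 -0.7901] F [-0.878   0.9462 -0.9702] q [ 0.4476  1.2476 -1.0001  2.3972  2.4879  1.1748 -0.5252]
[0.15, 0.2, 3.3, 2.6, -0.0051, -0.0008, -0.0026]
[0.15, 0.2, 3.3, 2.7, -0.0051, -0.0008, -0.0026]
[0.15, 0.2, 3.3, 2.7, -0.0051, -0.0008, -0.0026]
[0.15, 0.2, 3.3, 2.7, -0.0051, -0.0008, -0.0026]
```

View pics/w11.png

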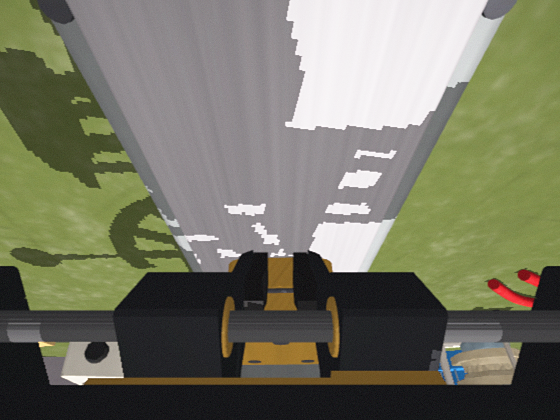

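View pics/t11.png

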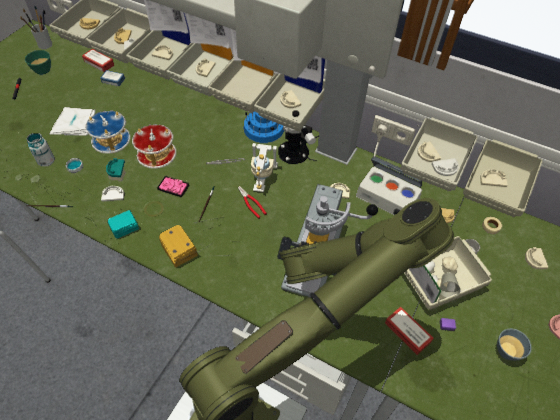

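>>> play_rows(
  increments=[
    [0.15,0.2,3.5,3,-0.005,0,-0.002],
    [0.15,0.2,3.5,3,-0.005,0,-0.002],
    [0.15,0.2,3,2.5,0,0,-0.002],
    [0.15,0.2,2.5,2,0,0,-0.002],
    [0.15,0,1.6,1.3,0,0,0],
    [0.15,0,1.6,1.3,0,0,0],
    [0.15,0,1.6,1.3,0,0,0],
    [0.15,0,1.6,1.3,0,0,0],
  ],
)

```text
clock: 15.0
tool_pos: [0.5935, 0.0445, 0.0461]
eef_rot: [0.599, 0.732, 0.252, 0.205]
contact_force: [-11.4, -4.8, 10.3]
opening: 0.15
```

Run:
```python
from h import *
s,p,R=st()
```

```text
t 15.0 op 0.15 P [-0.0492  0.0003  0.0461] jaw 101.47 z [ 0.6018  0.1246 -0.7889] F [-11.3886  -4.7886  10.279 ] q [ 0.443   1.238  -0.9913  2.3411  2.4774  1.1205 -0.485 ]
```

>>> play_rows(
  increments=[
    [0.15,0,1.6,1.3,0,0,0],
    [0.15,0,-3,-2.5,0,0,0],
    [0.15,0,-6,-5,0,0,0],
    [0.15,0,-8,-6.5,0,0,0],
    [0.15,0,-8,-6.5,0,0,0],
    [0.15,0,-8,-6.5,0,0,0],
    [0.15,0,0,0,0,0,0],
    [0.15,0,0,0,0,0,0],
  ],
)

```text
clock: 16.0
tool_pos: [0.5511, 0.036, 0.048]
eef_rot: [0.598, 0.732, 0.253, 0.205]
contact_force: [-0.8, -0.6, 0.6]
opening: 0.149
```

Run:
```python
from h import *
s,p,R=st()
im,c=snap('wrist','w12');np.save('w12c.npy',c,allow_pickle=True)
a,_=snap('scene','s12');b,_=snap('top','t12')
x=cv2.resize(a[190:310,250:370],(400,400),interpolation=cv2.INTER_CUBIC)
y=cv2.resize(b[175:305,270:400],(400,400),interpolation=cv2.INTER_CUBIC)
cv2.imwrite('pics/c11.png',np.hstack([x,y])[:,:,::-1])
```

```text
t 16.0 op 0.149 P [-0.0924  0.0001  0.048 ] jaw 101.52 z [ 0.603   0.1252 -0.7879] F [-0.819  -0.57    0.6367] q [ 0.4449  1.2608 -1.0024  2.4686  2.5119  1.2446 -0.5561]
```

View pics/w12.png

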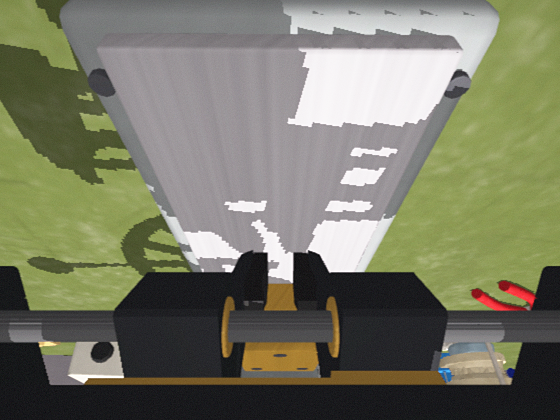

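View pics/c11.png

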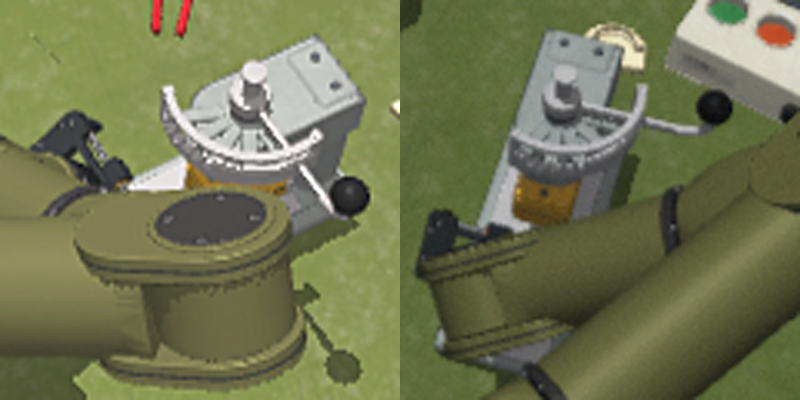

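Run:
```python
from h import *
s,p,R=st()
t1=P2W(-.145,0,.09); T=yq(101.16)
for x in rows(t1,T,5,.15): print(x)
t2=P2W(-.12,-.03,.34); T2=yq(80)
for x in rows(t2,T2,6,.3,t1,T): print(x)
print()
t3=P2W(.005,-.145,.34)
for x in rows(t3,yq(13.16),7,.6,t2,T2): print(x)
```

```text
t 16.15 op 0.151 P [-0.0923  0.0001  0.0481] jaw 101.51 z [ 0.6031  0.125  -0.7878] F [ 0.0626  0.0419 -0.4264] q [ 0.4449  1.2606 -1.0024  2.4683  2.5117  1.2445 -0.5561]
[0.15, 0.1, -3.1, -13.1, 0.1327, -0.0009, 0.001]
[0.15, 0.1, -4.9, -12.6, 0.1327, -0.0009, 0.001]
[0.15, 0.0, -6.5, -11.8, 0.1327, -0.0009, 0.001]
[0.15, 0.0, -8.0, -10.8, 0.1327, -0.0009, 0.001]
[0.15, 0.0, -9.3, -9.7, 0.1327, -0.0009, 0.001]
[0.3, -5.0, 4.2, -41.7, 0.0, 0.0, 0.0616]
[0.3, -4.7, 4.5, -41.7, 0.0, 0.0, 0.0616]
[0.3, -4.5, 4.7, -41.7, 0.0, 0.0, 0.0616]
[0.3, -4.1, 5.0, -41.7, 0.0, 0.0, 0.0616]
[0.3, -3.8, 5.3, -41.7, 0.0, 0.0, 0.0616]
[0.3, -3.5, 5.5, -41.7, 0.0, 0.0, 0.0616]

[0.6, -8.9, 22.6, 0.0, 0.0, 0.0, 0.1667]
[0.6, -5.0, 23.7, 0.0, 0.0, 0.0, 0.1667]
[0.6, -1.0, 24.2, 0.0, 0.0, 0.0, 0.1667]
[0.6, 3.0, 24.1, 0.0, 0.0, 0.0, 0.1667]
[0.6, 7.0, 23.2, 0.0, 0.0, 0.0, 0.1667]
[0.6, 10.7, 21.8, 0.0, 0.0, 0.0, 0.1667]
[0.6, 14.2, 19.7, 0.0, 0.0, 0.0, 0.1667]
```

>>> play_rows(
  increments=[
    [0.15,0,-5,-13,0.11,0,0],
    [0.15,0,-6,-13,0.13,0,0],
    [0.15,0,-7,-12,0.13,0,0],
    [0.15,0,-8,-11,0.13,0,0],
    [0.15,0,-9,-10,0.13,0,0],
    [0.3,0,0,-35,0,0,0],
    [0.3,0,0,-40,0,0,0.05],
    [0.3,0,0,-40,0,0,0.05],
  ],
)

```text
clock: 17.15
tool_pos: [0.4865, 0.0188, 0.195]
eef_rot: [0.67, 0.741, 0.031, 0.031]
contact_force: [1.2, -0.8, -0.3]
opening: 0.298
```

Run:
```python
from h import *
s,p,R=st()
t2=P2W(-.11,-.02,.34); T2=yq(85)
for x in rows(t2,T2,3,.3): print(x)
print()
t3=P2W(.005,-.145,.34)
for x in rows(t3,yq(13.16),8,.6,t2,T2): print(x)
```

```text
t 17.15 op 0.298 P [-0.1591 -0.0042  0.195 ] jaw 95.76 z [ 0.0881  0.0036 -0.9961] F [ 1.1642 -0.82   -0.3372] q [ 0.4012  0.6804 -0.876   2.0813  0.8979  0.7017  0.6063]
[0.3, -4.0, 21.0, -46.7, 0.0294, -0.001, 0.0626]
[0.3, -2.7, 19.8, -47.3, 0.0294, -0.001, 0.0626]
[0.3, -1.6, 18.5, -47.8, 0.0294, -0.001, 0.0626]

[0.6, -11.0, 18.2, 0.0, 0.0, 0.0, 0.1567]
[0.6, -8.0, 19.7, 0.0, 0.0, 0.0, 0.1567]
[0.6, -4.9, 20.7, 0.0, 0.0, 0.0, 0.1567]
[0.6, -1.6, 21.2, 0.0, 0.0, 0.0, 0.1567]
[0.6, 1.7, 21.2, 0.0, 0.0, 0.0, 0.1567]
[0.6, 5.0, 20.6, 0.0, 0.0, 0.0, 0.1567]
[0.6, 8.2, 19.6, 0.0, 0.0, 0.0, 0.1567]
[0.6, 11.1, 18.1, 0.0, 0.0, 0.0, 0.1567]
```

>>> play_rows(
  increments=[
    [0.3,-4,10,-45,0.03,0,0.06],
    [0.3,-3,15,-47,0.03,0,0.06],
    [0.3,-2,18,-48,0.03,0,0.06],
    [0.6,-11,18,0,0,0,0.155],
    [0.6,-8,20,0,0,0,0.155],
    [0.6,-5,21,0,0,0,0.155],
    [0.6,-1.5,21,0,0,0,0.155],
    [0.6,1.5,21,0,0,0,0.155],
  ],
)

```text
clock: 18.15
tool_pos: [0.6092, -0.0522, 0.3466]
eef_rot: [0.94, 0.34, 0.001, -0.001]
contact_force: [1.2, 0.1, -0.3]
opening: 0.599
```

Run:
```python
from h import *
s,p,R=st()
t3=P2W(.000,-.140,.34)
for x in rows(t3,yq(13.16),5,.6): print(x)
```

```text
t 18.15 op 0.599 P [-0.0524 -0.0976  0.3466] jaw 39.75 z [ 0.0014  0.002  -1.    ] F [ 1.1853  0.0896 -0.2629] q [ 0.4055  0.64   -0.7398  1.4422  0.44    1.2277  0.311 ]
[0.6, 5.1, 12.5, 1.3, -0.0002, -0.0004, 0.0928]
[0.6, 6.3, 11.9, 1.3, -0.0002, -0.0004, 0.0928]
[0.6, 7.4, 11.3, 1.3, -0.0002, -0.0004, 0.0928]
[0.6, 8.4, 10.6, 1.3, -0.0002, -0.0004, 0.0928]
[0.6, 9.3, 9.8, 1.3, -0.0002, -0.0004, 0.0928]
```

>>> play_rows(
  increments=[
    [0.6,6,13,1,0,0,0.093],
    [0.6,7,12,1,0,0,0.093],
    [0.6,8,11,1,0,0,0.093],
    [0.6,9,10,1,0,0,0.093],
    [0.6,9,10,1,0,0,0.093],
    [0.6,0,0,0,0,0,0],
    [0.6,0,0,0,0,0,0],
    [0.6,0,0,0,0,0,0],
  ],
)

```text
clock: 19.15
tool_pos: [0.6708, -0.0833, 0.3402]
eef_rot: [0.994, 0.109, -0.001, -0.0]
contact_force: [-0.7, 0.1, 0.1]
opening: 0.603
```

Run:
```python
from h import *
s,p,R=st()
im,c=snap('wrist','w13');np.save('w13c.npy',c,allow_pickle=True)
a,_=snap('scene','s13');b,_=snap('top','t13')
x=cv2.resize(a[190:310,250:370],(400,400),interpolation=cv2.INTER_CUBIC)
y=cv2.resize(b[175:305,270:400],(400,400),interpolation=cv2.INTER_CUBIC)
cv2.imwrite('pics/c12.png',np.hstack([x,y])[:,:,::-1])
```

```text
t 19.15 op 0.603 P [ 0.0019 -0.14    0.3402] jaw 12.52 z [-0.0027 -0.     -1.    ] F [-0.6651  0.1175  0.0783] q [ 0.3308  0.7226 -0.5892  1.2338  0.391   1.2991 -0.0266]
```

View pics/w13.png

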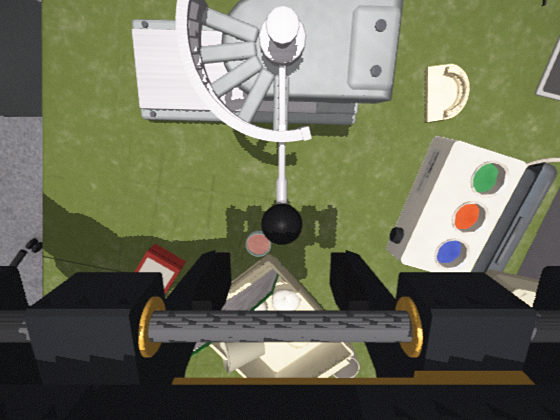

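View pics/c12.png

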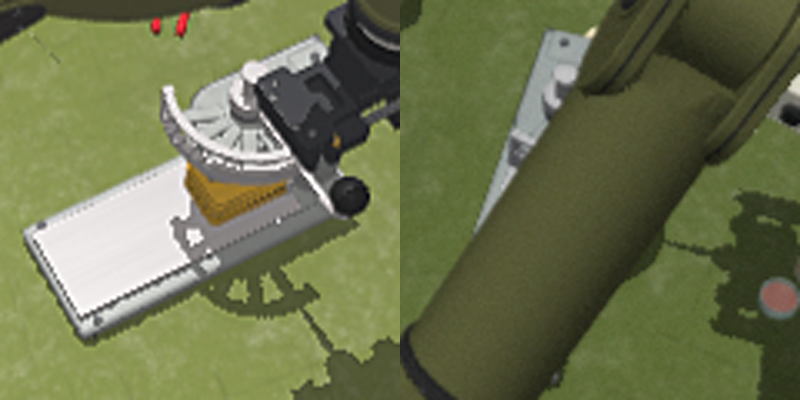

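Run:
```python
from h import *
c=np.load('w13c.npy',allow_pickle=True).item()
b=ray(c,281.5,224,.25); s=ray(c,283.5,27,.25)
print('ball',b,W2P(b),'spindle top',s,W2P(s),np.linalg.norm(b-s),np.degrees(np.arctan2(*(b-s)[1::-1])))
a=cv2.imread('pics/s13.png'); cs=r.get_calibration('scene')
S=7; u0,v0=295,225; crop=cv2.resize(a[v0:v0+45,u0:u0+55],None,fx=14,fy=13,interpolation=cv2.INTER_CUBIC)
raw=crop.copy()
# two press-pose hypotheses
for col,(o,yw) in {(255,0,0):(O,YAW),(0,0,255):(np.array([.6411,.0493]),.1918)}.items():
    q=proj(cs,flask_pts(o[0],o[1],yw,.035)); h=cv2.convexHull(q.astype(np.float32))[:,0]
    h=(h-[u0,v0]+.5)*[14,13]-.5; cv2.polylines(crop,[h.astype(np.int32)],True,col,1)
cv2.imwrite('pics/c13.png',crop)
```

```text
ball [ 0.6725 -0.0885  0.25  ] [ 0.0026 -0.1454  0.25  ] spindle top [0.6427 0.0509 0.25  ] [ 0.0003 -0.0029  0.25  ] 0.14259170675649033 -77.92591703187128
```

View pics/c13.png

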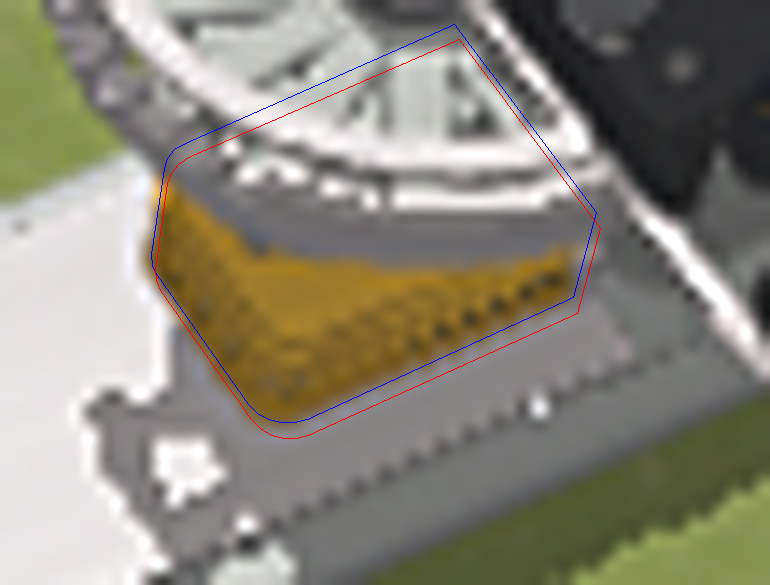

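Run:
```python
from h import *
a=cv2.imread('pics/s13.png'); cs=r.get_calibration('scene')
u0,v0=252,215
crop=cv2.resize(a[v0:v0+80,u0:u0+110],None,fx=7,fy=7,interpolation=cv2.INTER_CUBIC)
for col,(o,yw) in {(255,0,0):(O,YAW),(0,0,255):(np.array([.6411,.0493]),.1918)}.items():
    e=np.array([np.cos(yw),np.sin(yw)]);n=np.array([-e[1],e[0]])
    for P in [[(.0,.05),(-.2,.05),(-.2,-.05),(.03,-.05)]]:
        q=proj(cs,np.array([[*(o+x*e+y*n),.035] for x,y in P])); q=(q-[u0,v0]+.5)*7-.5
        cv2.polylines(crop,[q.astype(np.int32)],False,col,1)
cv2.imwrite('pics/c14.png',crop)
```

```text
(no output)
```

View pics/c14.png

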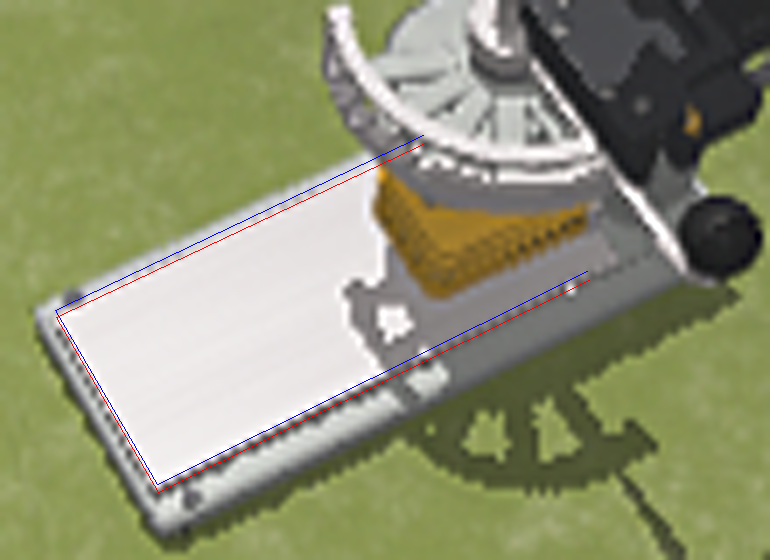

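Run:
```python
from h import *
a=cv2.imread('pics/s13.png'); cs=r.get_calibration('scene')
g=a.astype(np.float32)
for x0,x1 in [(-.19,-.15),(-.15,-.11)]:
    for rng in [(.035,.068),(-.068,-.035)]:
        ys=np.arange(rng[0],rng[1],.001); acc=[]
        for x in np.linspace(x0,x1,40):
            q=proj(cs,np.array([P2W(x,y,.035) for y in ys])).astype(np.float32)
            acc.append(cv2.remap(g,q[None,:,0],q[None,:,1],cv2.INTER_LINEAR)[0])
        m=np.mean(acc,0); print(x0,[(int(round(y*1000)),int(v[0]),int(v[2])) for y,v in zip(ys,m)])
```

```text
-0.19 [(35, 230, 235), (36, 230, 235), (37, 230, 235), (38, 230, 235), (39, 230, 235), (40, 230, 235), (41, 231, 235), (42, 232, 236), (43, 233, 237), (44, 234, 239), (45, 234, 238), (46, 230, 234), (47, 223, 227), (48, 214, 217), (49, 206, 208), (50, 201, 202), (51, 197, 196), (52, 195, 193), (53, 190, 188), (54, 180, 182), (55, 165, 173), (56, 146, 163), (57, 127, 154), (58, 111, 148), (59, 99, 145), (60, 92, 143), (61, 87, 142), (62, 86, 141), (63, 86, 141), (64, 86, 141), (65, 87, 141), (66, 87, 141), (67, 87, 142)]
-0.19 [(-68, 161, 162), (-67, 171, 172), (-66, 179, 181), (-65, 186, 187), (-64, 191, 192), (-63, 194, 195), (-62, 196, 197), (-61, 198, 199), (-60, 199, 200), (-59, 196, 197), (-58, 184, 185), (-57, 165, 166), (-56, 142, 143), (-55, 120, 122), (-54, 106, 108), (-53, 107, 110), (-52, 131, 135), (-51, 170, 175), (-50, 208, 214), (-49, 231, 236), (-48, 240, 245), (-47, 241, 245), (-46, 241, 244), (-45, 240, 243), (-44, 238, 242), (-43, 237, 240), (-42, 236, 239), (-41, 235, 239), (-40, 235, 239), (-39, 235, 239), (-38, 235, 239), (-37, 235, 239), (-36, 235, 239)]
-0.15 
[... 387 characters left out ...]
9, 98, 143), (60, 90, 140), (61, 86, 139), (62, 85, 139), (63, 86, 140), (64, 88, 140), (65, 89, 141), (66, 89, 141), (67, 89, 141)]
-0.15 [(-68, 160, 162), (-67, 173, 175), (-66, 185, 187), (-65, 194, 196), (-64, 200, 202), (-63, 204, 206), (-62, 206, 207), (-61, 207, 209), (-60, 206, 208), (-59, 201, 203), (-58, 186, 188), (-57, 164, 165), (-56, 139, 140), (-55, 117, 118), (-54, 103, 106), (-53, 106, 109), (-52, 129, 134), (-51, 168, 174), (-50, 207, 213), (-49, 229, 235), (-48, 238, 243), (-47, 239, 244), (-46, 239, 242), (-45, 237, 241), (-44, 236, 239), (-43, 234, 238), (-42, 233, 237), (-41, 232, 236), (-40, 231, 235), (-39, 231, 235), (-38, 230, 235), (-37, 230, 235), (-36, 231, 235)]
```

Run:
```python
from h import *
a=cv2.imread('pics/s13.png'); cs=r.get_calibration('scene')
g=a.astype(np.float32)
for x0,x1 in [(-.03,-.005),(-.005,.02)]:
        ys=np.arange(-.042,-.020,.001); acc=[]
        for x in np.linspace(x0,x1,40):
            q=proj(cs,np.array([P2W(x,y,.035) for y in ys])).astype(np.float32)
            acc.append(cv2.remap(g,q[None,:,0],q[None,:,1],cv2.INTER_LINEAR)[0])
        m=np.mean(acc,0); print(x0,[(int(round(y*1000)),int(v[0]),int(v[2])) for y,v in zip(ys,m)])
ys=np.arange(-.06,-.03,.001);acc=[]
for y in np.linspace(-.018,.018,30):
            q=proj(cs,np.array([P2W(x,y,.035) for x in ys])).astype(np.float32)
            acc.append(cv2.remap(g,q[None,:,0],q[None,:,1],cv2.INTER_LINEAR)[0])
m=np.mean(acc,0); print('front',[(int(round(y*1000)),int(v[0]),int(v[2])) for y,v in zip(ys,m)])
```

```text
-0.03 [(-42, 130, 135), (-41, 130, 134), (-40, 130, 134), (-39, 130, 134), (-38, 131, 134), (-37, 133, 135), (-36, 135, 136), (-35, 137, 137), (-34, 136, 137), (-33, 131, 136), (-32, 119, 134), (-31, 102, 130), (-30, 84, 126), (-29, 66, 123), (-28, 52, 121), (-27, 41, 120), (-26, 35, 120), (-25, 34, 121), (-24, 35, 123), (-23, 37, 125), (-22, 39, 124), (-21, 40, 124)]
-0.005 [(-42, 131, 136), (-41, 131, 135), (-40, 131, 135), (-39, 132, 135), (-38, 133, 135), (-37, 135, 136), (-36, 137, 137), (-35, 136, 137), (-34, 131, 137), (-33, 121, 135), (-32, 108, 132), (-31, 93, 129), (-30, 76, 126), (-29, 60, 123), (-28, 49, 120), (-27, 41, 115), (-26, 37, 110), (-25, 35, 108), (-24, 36, 112), (-23, 38, 121), (-22, 39, 128), (-21, 39, 132)]
front [(-60, 200, 205), (-59, 199, 203), (-58, 199, 203), (-57, 199, 204), (-56, 198, 203), (-55, 196, 200), (-54, 192, 197), (-53, 188, 192), (-52, 184, 188), (-51, 181, 184), (-50, 178, 180), (-49, 175, 175), (-48, 171, 171), (-47, 163, 166), (-46, 148, 159), (-45, 127, 151), (-44, 101, 140), (-43, 76, 131), (-42, 55, 123), (-41, 42, 117), (-40, 35, 114), (-39, 33, 112), (-38, 35, 114), (-37, 38, 116), (-36, 39, 118), (-35, 40, 120), (-34, 40, 121), (-33, 40, 123), (-32, 41, 127), (-31, 41, 130)]
```

Run:
```python
from h import *
s,p,R=st()
for x in rows(np.array([.672,-.089,.230]),yq(13.1),5,.65): print(x)
```

```text
t 19.3 op 0.6 P [ 0.0021 -0.1402  0.3402] jaw 12.48 z [-0.0023 -0.     -1.    ] F [-0.3202  0.0722 -0.266 ] q [ 0.3307  0.7227 -0.5888  1.2332  0.3909  1.2991 -0.027 ]
[0.65, -0.0, 1.1, 22.0, -0.0001, 0.0004, -0.0022]
[0.65, -0.0, 1.1, 22.0, -0.0001, 0.0004, -0.0022]
[0.65, -0.0, 1.1, 22.0, -0.0001, 0.0004, -0.0022]
[0.65, -0.0, 1.1, 22.0, -0.0001, 0.0004, -0.0022]
[0.65, -0.1, 1.1, 22.0, -0.0001, 0.0004, -0.0022]
```

>>> play_rows(
  increments=[
    [0.7,0,1,18,0,0,-0.002],
    [0.7,0,1,22,0,0,-0.002],
    [0.7,0,1,22,0,0,-0.002],
    [0.7,0,1,22,0,0,-0.002],
    [0.7,0,1,18,0,0,-0.002],
    [0.7,0,0,4,0,0,0],
    [0.7,0,0,0,0,0,0],
    [0.7,0,0,0,0,0,0],
  ],
)

```text
clock: 20.3
tool_pos: [0.6732, -0.0879, 0.234]
eef_rot: [0.993, 0.115, 0.002, 0.0]
contact_force: [-0.2, 0.2, -0.1]
opening: 0.704
```

Run:
```python
from h import *
s,p,R=st()
im,c=snap('wrist','w14')
for x in rows(np.array([.672,-.089,.230]),yq(13.1),2,.65): print(x)
```

```text
t 20.3 op 0.704 P [ 0.0034 -0.145   0.234 ] jaw 13.17 z [ 0.0031  0.0002 -1.    ] F [-0.1691  0.2258 -0.1357] q [ 0.3366  0.8137 -0.5632  1.3809  0.4571  1.0741 -0.0717]
[0.65, -0.7, 0.4, 2.1, 0.0003, -0.0017, 0.0006]
[0.65, -0.7, 0.4, 2.1, 0.0003, -0.0017, 0.0006]
```

View pics/w14.png

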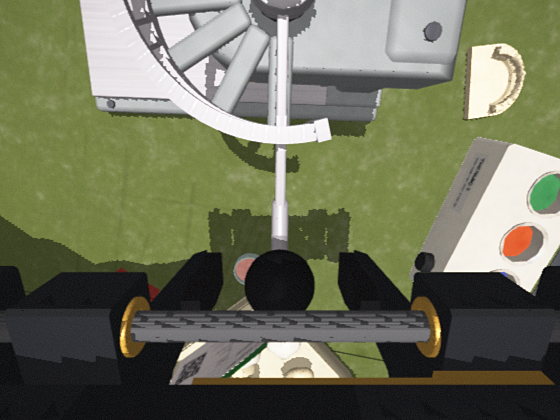

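>>> play_rows(
  increments=[
    [0.7,-0.5,0.5,4,0,-0.003,0],
    [0.7,0,0,1,0,0,0],
    [0.2,0,0,0,0,0,0],
    [0.2,0,0,0,0,0,0],
    [0.2,0,0,0,0,0,0],
    [0.2,0,0,0,0,0,0],
    [0.2,0,0,0,0,0,0],
    [0.2,0,0,0,0,0,0],
  ],
  grip_force=40,
)

```text
clock: 21.35
tool_pos: [0.6733, -0.0885, 0.23]
eef_rot: [0.993, 0.115, 0.001, 0.0]
contact_force: [-0.2, 0.5, -0.3]
opening: 0.356
```

Run:
```python
from h import *
s,p,R=st(); print(p)
```

```text
t 21.35 op 0.356 P [ 0.0034 -0.1456  0.23  ] jaw 13.17 z [ 0.002  -0.0007 -1.    ] F [-0.1829  0.5178 -0.2678] q [ 0.3358  0.8182 -0.561   1.3834  0.46    1.0686 -0.0733]
[ 0.6733 -0.0885  0.23  ]
```

>>> play_rows(
  increments=[
    [0.2,0,0,-3,0,0,0],
    [0.2,0,0,-4,0,0,0],
    [0.2,0,0,-4,0,0,0],
    [0.2,0,0,-2,0,0,0],
    [0.2,0,0,0,0,0,0],
    [0.2,0,0,0,0,0,0],
    [0.2,0,0,0,0,0,0],
    [0.2,0,0,0,0,0,0],
  ],
)

```text
clock: 22.35
tool_pos: [0.6718, -0.0887, 0.2394]
eef_rot: [0.993, 0.114, -0.002, -0.0]
contact_force: [1.3, 0.4, -8.6]
opening: 0.356
```

Run:
```python
from h import *
s,p,R=st(); print(p,s['moment'])
im,c=snap('wrist','w15')
```

```text
t 22.35 op 0.356 P [ 0.0018 -0.1455  0.2394] jaw 13.11 z [-0.0036  0.0003 -1.    ] F [ 1.3259  0.4235 -8.6424] q [ 0.3376  0.8096 -0.5649  1.3716  0.4511  1.0928 -0.0665]
[ 0.6718 -0.0887  0.2394] [ 0.0785 -0.575  -0.2095]
```

View pics/w15.png

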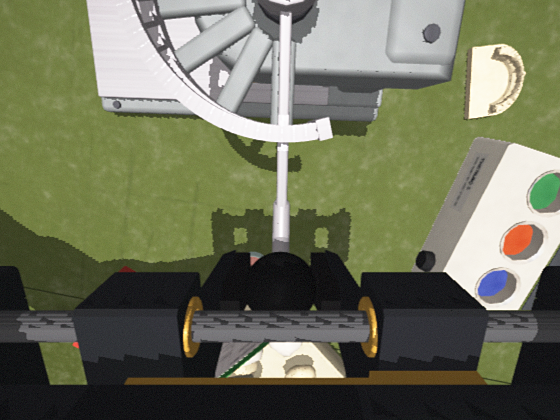

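>>> play_rows(
  increments=[
    [0.2,0,0,-3,0,0,0],
    [0.2,-5,0,-1,0,0,0.03],
    [0.2,-8.7,-0.3,-0.3,0,0,0.06],
    [0.2,-8.7,-0.3,-0.3,0,0,0.06],
    [0.2,-8.7,-0.3,-0.3,0,0,0.06],
    [0.2,-8.7,-0.3,-0.3,0,0,0.06],
    [0.2,-8.7,-0.3,-0.3,0,0,0.06],
    [0.2,-4,-0.1,-0.3,0,0,0.03],
  ],
)

```text
clock: 23.4
tool_pos: [0.6165, -0.0896, 0.2453]
eef_rot: [0.997, -0.075, -0.002, -0.002]
contact_force: [1.8, 1.3, -13.5]
opening: 0.356
```

```bash
cat >> h.py <<'E'
CS=np.array([.6403,.0527]); A0=np.arctan2(-.0885-.0527,.6733-.6403)
def lev():
    s,p,R=cur(); d=p[:2]-CS; a=np.arctan2(d[1],d[0]); th=A0-a; th=(th+np.pi)%(2*np.pi)-np.pi; rad=np.hypot(*d); M=R.as_matrix(); jaw=np.arctan2(M[1,0],M[0,0])
    u=d/rad; tc=np.array([u[1],-u[0]])  # clockwise tangent
    F=np.array(s['contact_force']); 
    print('t',round(s['clock'],2),'th',round(th,4),'rad',round(rad,4),'jaw turn',round(np.radians(13.17)-jaw,4),'z',round(p[2],4),'Ft(cw)',round(F[:2]@tc,2),'Fr',round(F[:2]@u,2),'Fz',round(F[2],2),'Mz',round(float(s['moment'][2]),2),'op',round(s['opening'],3),'tilt',M[:2,2],'q',s['q']); return th,rad,jaw
E
python3 - <<'E'
from h import *
for i in range(3): lev()
E
```

```text
t 23.4 th 0.3951 rad 0.1443 jaw turn 0.3805 z 0.2453 Ft(cw) -1.53 Fr -1.52 Fz -13.48 Mz -0.29 op 0.356 tilt [-0.0038  0.0034] q [ 0.3323  0.7108 -0.4785  1.5509  0.3672  0.9745 -0.4067]
t 23.4 th 0.3951 rad 0.1443 jaw turn 0.3805 z 0.2453 Ft(cw) -1.53 Fr -1.52 Fz -13.48 Mz -0.29 op 0.356 tilt [-0.0038  0.0034] q [ 0.3323  0.7108 -0.4785  1.5509  0.3672  0.9745 -0.4067]
t 23.4 th 0.3951 rad 0.1443 jaw turn 0.3805 z 0.2453 Ft(cw) -1.53 Fr -1.52 Fz -13.48 Mz -0.29 op 0.356 tilt [-0.0038  0.0034] q [ 0.3323  0.7108 -0.4785  1.5509  0.3672  0.9745 -0.4067]
```

>>> play_rows(
  increments=[
    [0.2,-8.7,-0.3,1,0,0,0.06],
    [0.2,-8.7,-0.3,0.5,0,0,0.06],
    [0.2,-8.7,-0.3,0,0,0,0.06],
    [0.2,-8.7,-0.3,0,0,0,0.06],
    [0.2,-8.7,-0.3,0,0,0,0.06],
    [0.2,-8.7,-0.3,0,0,0,0.06],
    [0.2,-8,-0.3,0,0,0,0.06],
    [0.2,0,0,0,0,0,0],
  ],
)

```text
clock: 24.4
tool_pos: [0.5591, -0.0658, 0.2452]
eef_rot: [0.958, -0.288, -0.001, -0.002]
contact_force: [1.1, 0.3, -12.5]
opening: 0.357
```

Run:
```python
from h import *
lev()
```

```text
t 24.4 th 0.8305 rad 0.1437 jaw turn 0.8142 z 0.2452 Ft(cw) -0.72 Fr -0.88 Fz -12.47 Mz -0.26 op 0.357 tilt [-0.0016  0.005 ] q [ 0.2561  0.6137 -0.3634  1.7412  0.272   0.8382 -0.8143]
```

>>> play_rows(
  increments=[
    [0.2,-4,-0.1,2,0,0,0.03],
    [0.2,-4,-0.1,0.7,0,0,0.03],
    [0.2,-4,-0.1,0,0,0,0.03],
    [0.2,-4,-0.1,0,0,0,0.03],
    [0.2,0,0,0,0,0,0],
    [0.2,0,0,0,0,0,0],
    [0.2,0,0,0,0,0,0],
    [0.2,0,0,0,0,0,0],
  ],
)

```text
clock: 25.4
tool_pos: [0.5457, -0.0553, 0.2432]
eef_rot: [0.938, -0.347, -0.002, -0.002]
contact_force: [0.1, 1.0, -9.6]
opening: 0.361
```

Run:
```python
from h import *
lev()
snap('wrist','w16')
lev()
```

```text
t 25.4 th 0.9489 rad 0.1436 jaw turn 0.9393 z 0.2432 Ft(cw) 0.62 Fr -0.82 Fz -9.6 Mz -0.08 op 0.361 tilt [-0.0016  0.0049] q [ 0.2196  0.5938 -0.3266  1.787   0.2453  0.8022 -0.936 ]
t 25.45 th 0.9489 rad 0.1436 jaw turn 0.9394 z 0.2432 Ft(cw) 0.4 Fr -0.69 Fz -9.41 Mz -0.04 op 0.357 tilt [-0.0017  0.0049] q [ 0.2196  0.5938 -0.3266  1.7871  0.2453  0.8023 -0.9361]
```

View pics/w16.png

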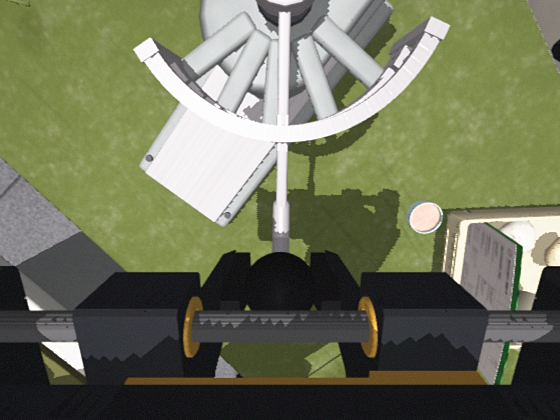

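>>> play_rows(
  increments=[
    [0.2,-4,-0.1,0,0,0,0.028],
    [0.2,-4,-0.1,0,0,0,0.028],
    [0.2,-4,-0.1,0,0,0,0.028],
    [0.2,-3,-0.1,0,0,0,0.02],
    [0.2,0,0,0,0,0,0],
    [0.2,0,0,0,0,0,0],
    [0.2,0,0,0,0,0,0],
    [0.2,0,0,0,0,0,0],
  ],
)

```text
clock: 26.45
tool_pos: [0.5349, -0.0447, 0.2435]
eef_rot: [0.917, -0.399, -0.001, -0.002]
contact_force: [0.7, -0.0, -9.5]
opening: 0.357
```

Run:
```python
from h import *
lev()
```

```text
t 26.45 th 1.0544 rad 0.1435 jaw turn 1.0499 z 0.2435 Ft(cw) -0.48 Fr -0.47 Fz -9.54 Mz 0.14 op 0.357 tilt [-0.0001  0.0039] q [ 0.1821  0.5747 -0.2934  1.823   0.2209  0.7757 -1.0452]
```

>>> play_rows(
  increments=[
    [0.2,-4,-0.1,0,0,0,0.028],
    [0.2,-4,-0.1,0,0,0,0.028],
    [0.2,-4,-0.1,0,0,0,0.028],
    [0.2,-3.5,-0.1,0,0,0,0.024],
    [0.2,0,0,0,0,0,0],
    [0.2,0,0,0,0,0,0],
    [0.2,0,0,0,0,0,0],
    [0.2,0,0,0,0,0,0],
  ],
)

```text
clock: 27.45
tool_pos: [0.5253, -0.0329, 0.2438]
eef_rot: [0.893, -0.45, 0.0, -0.001]
contact_force: [1.8, -1.8, -9.6]
opening: 0.357
```

Run:
```python
from h import *
lev()
```

```text
t 27.45 th 1.1606 rad 0.1434 jaw turn 1.1643 z 0.2438 Ft(cw) -2.54 Fr -0.41 Fz -9.57 Mz 0.32 op 0.357 tilt [0.0016 0.0021] q [ 0.1387  0.5576 -0.2579  1.8555  0.196   0.7513 -1.1598]
```

>>> play_rows(
  increments=[
    [0.2,-4,-0.1,0,0,0,0.027],
    [0.2,-4,-0.1,0,0,0,0.027],
    [0.2,-2.5,0,0,0,0,0.014],
    [0.2,-0.3,0,0,0,0,0],
    [0.2,-0.3,0,0,0,0,0],
    [0.2,-0.3,0,0,0,0,0],
    [0.2,-0.3,0,0,0,0,0],
    [0.2,-0.3,0,0,0,0,0],
  ],
)

```text
clock: 28.45
tool_pos: [0.5194, -0.0244, 0.2442]
eef_rot: [0.875, -0.483, 0.002, -0.001]
contact_force: [3.0, -4.1, -9.6]
opening: 0.358
```

Run:
```python
from h import *
lev()
snap('wrist','w17')
```

```text
t 28.45 th 1.2326 rad 0.1433 jaw turn 1.2386 z 0.2442 Ft(cw) -5.07 Fr -0.37 Fz -9.64 Mz 0.32 op 0.358 tilt [ 0.0044 -0.0002] q [ 0.1062  0.5464 -0.2333  1.8762  0.1811  0.7349 -1.2374]
```

View pics/w17.png

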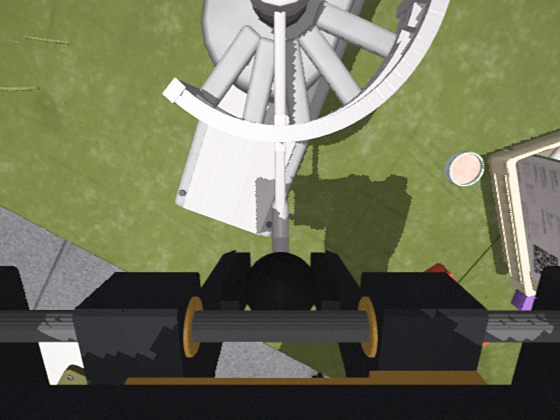

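>>> play_rows(
  increments=[
    [0.2,-1.5,0,0,-0.002,0.002,0.008],
    [0.2,-1,0,0,-0.002,0.002,0.004],
    [0.2,-0.4,0,2,0,0,0],
    [0.2,-0.3,0,2,0,0,0],
    [0.2,-0.3,0,2,0,0,0],
    [0.2,-0.3,0,1.5,0,0,0],
    [0.2,-0.3,0,1,0,0,0],
    [0.2,-0.3,0,0,0,0,0],
  ],
)

```text
clock: 29.5
tool_pos: [0.5182, -0.0224, 0.2364]
eef_rot: [0.871, -0.49, 0.004, 0.002]
contact_force: [2.9, -5.2, -7.9]
opening: 0.361
```

Run:
```python
from h import *
lev()
```

```text
t 29.5 th 1.2488 rad 0.1434 jaw turn 1.2551 z 0.2364 Ft(cw) -5.98 Fr 0.26 Fz -7.88 Mz 0.43 op 0.361 tilt [ 0.0053 -0.0073] q [ 0.0887  0.5544 -0.2193  1.8907  0.1883  0.7115 -1.2665]
```

>>> play_rows(
  increments=[
    [0.2,-0.2,0,2,0.003,-0.002,0],
    [0.2,-0.2,0,2,0.003,-0.002,0],
    [0.2,-0.2,0,2,0,0,0],
    [0.2,-0.2,0,2,0,0,0],
    [0.2,-0.2,0,1,0,0,0],
    [0.2,-0.2,0,1,0,0,0],
    [0.2,0,0,0,0,0,0],
    [0.2,0,0,0,0,0,0],
  ],
)

```text
clock: 30.5
tool_pos: [0.5185, -0.0226, 0.23]
eef_rot: [0.871, -0.491, 0.006, -0.002]
contact_force: [1.6, -5.6, -2.9]
opening: 0.361
```

Run:
```python
from h import *
lev()
```

```text
t 30.5 th 1.2465 rad 0.1432 jaw turn 1.2563 z 0.23 Ft(cw) -5.6 Fr 1.56 Fz -2.95 Mz 0.46 op 0.361 tilt [ 0.0124 -0.0028] q [ 0.0915  0.5613 -0.2189  1.9038  0.1903  0.6841 -1.2678]
```

>>> play_rows(
  increments=[
    [0.2,0,0,1,0,0,0],
    [0.2,0.5,0,0.8,0,0,0],
    [0.2,0.5,0,0.3,0,0,0],
    [0.2,0.3,0,0,0,0,0],
    [0.2,0,0,0,0,0,0],
    [0.7,0,0,0,0,0,0],
    [0.7,0,0,0,0,0,0],
    [0.7,0,0,0,0,0,0],
  ],
)

```text
clock: 31.5
tool_pos: [0.5197, -0.0205, 0.2297]
eef_rot: [0.871, -0.491, 0.006, -0.004]
contact_force: [-0.5, -0.6, 0.8]
opening: 0.673
```

Run:
```python
from h import *
lev()
snap('wrist','w18')
```

```text
t 31.5 th 1.2549 rad 0.1411 jaw turn 1.2569 z 0.2297 Ft(cw) -0.25 Fr 0.71 Fz 0.83 Mz 0.02 op 0.673 tilt [0.0142 0.0014] q [ 0.0917  0.5627 -0.2217  1.9023  0.1872  0.682  -1.268 ]
```

View pics/w18.png

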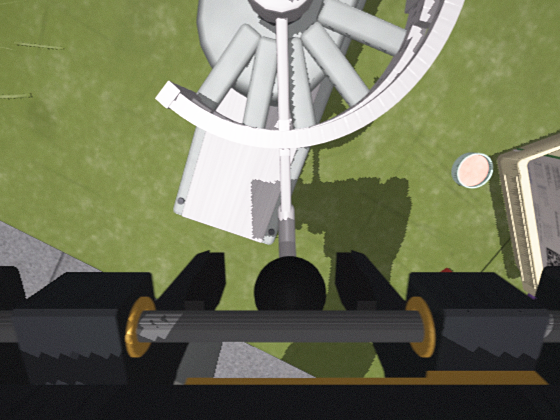

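>>> play_rows(
  increments=[
    [0.7,0,0,-8,0,0,0],
    [0.7,0,0,-20,0,0,0],
    [0.7,0,0,-30,0,0,0],
    [0.7,0,0,-35,0,0,0],
    [0.7,0,0,-35,0,0,0],
    [0.7,25,30,-20,0,0,0],
    [0.7,25,40,0,0,0,0],
    [0.7,25,40,0,0,0,0],
  ],
)

```text
clock: 32.55
tool_pos: [0.4634, -0.1386, 0.3854]
eef_rot: [0.874, -0.486, 0.007, -0.007]
contact_force: [-0.1, 0.0, -0.2]
opening: 0.702
```

Run:
```python
from h import *
st()
im,c=snap('wrist','w19')
a,_=snap('scene','s19');b,_=snap('top','t19')
x=cv2.resize(a[190:310,250:370],(400,400),interpolation=cv2.INTER_CUBIC)
y=cv2.resize(b[175:305,270:400],(400,400),interpolation=cv2.INTER_CUBIC)
cv2.imwrite('pics/c19.png',np.hstack([x,y])[:,:,::-1])
```

```text
t 32.55 op 0.702 P [-0.2123 -0.1541  0.3854] jaw -58.21 z [ 0.02    0.0058 -0.9998] F [-0.0947  0.0363 -0.1926] q [ 0.374   0.3253 -0.2429  1.7626  0.0791  1.045  -0.911 ]
```

View pics/c19.png

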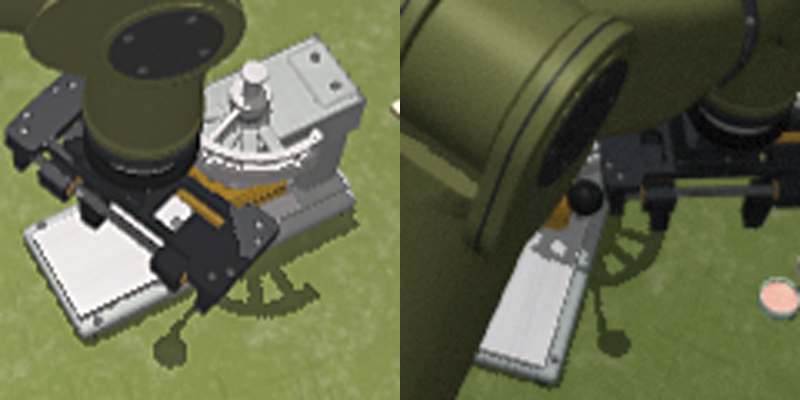

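View pics/s19.png

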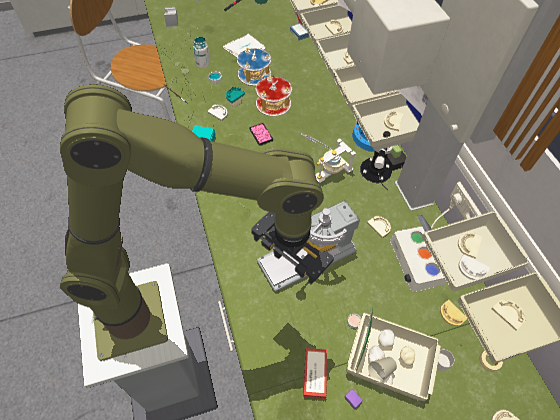

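>>> play_rows(
  increments=[
    [0.7,36,40,0,0,0,0],
    [0.7,36,40,0,0,0,0],
    [0.7,36,40,0,0,0,0],
    [0.7,36,40,0,0,0,0],
    [0.7,20,0,0,0,0,0],
    [0.7,0,0,0,0,0,0],
    [0.7,0,0,0,0,0,0],
    [0.7,0,0,0,0,0,0],
  ],
)

```text
clock: 33.7
tool_pos: [0.4206, -0.3572, 0.3845]
eef_rot: [0.877, -0.48, 0.009, -0.012]
contact_force: [0.4, -0.3, -0.3]
opening: 0.703
```

Run:
```python
from h import *
st()
a,cs=snap('scene','s20');b,_=snap('top','t20')
x=cv2.resize(a[190:310,250:370],(400,400),interpolation=cv2.INTER_CUBIC)
y=cv2.resize(b[175:305,270:400],(400,400),interpolation=cv2.INTER_CUBIC)
cv2.imwrite('pics/c20.png',np.hstack([x,y])[:,:,::-1])
g=a.astype(np.float32)
def prof(pts):
    q=proj(cs,pts).astype(np.float32); return cv2.remap(g,q[None,:,0],q[None,:,1],cv2.INTER_LINEAR)[0]
ys=np.arange(-.042,-.020,.001)
for x0,x1 in [(-.03,-.005),(-.005,.02)]:
    m=np.mean([prof(np.array([P2W(x,y,.035) for y in ys])) for x in np.linspace(x0,x1,40)],0); print(np.interp(-86,-m[:,2],ys) )
```

```text
t 33.7 op 0.703 P [-0.2965 -0.3604  0.3845] jaw -57.32 z [ 0.0268  0.0125 -0.9996] F [ 0.3606 -0.3409 -0.3185] q [ 0.7506  0.4339 -0.1817  1.5805  0.0565  1.1186 -0.4386]
-0.03012728408666129
-0.030610907829304954
```

View pics/c20.png

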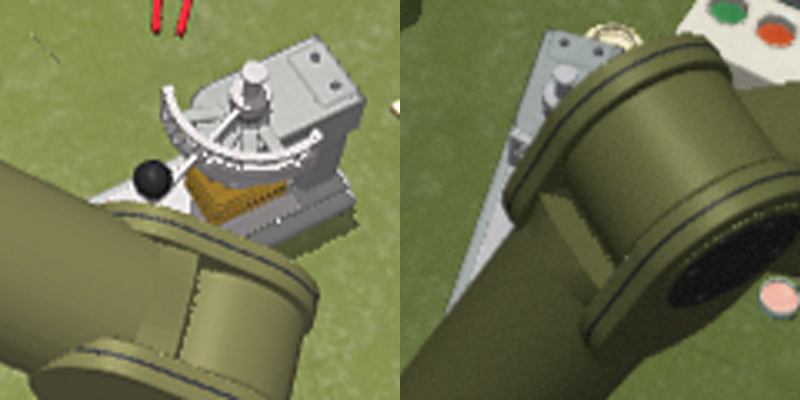

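View pics/t20.png

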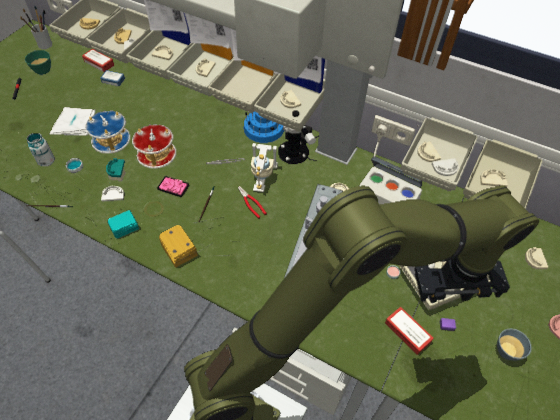

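Run:
```python
from h import *
a=cv2.imread('pics/s20.png'); cs=r.get_calibration('scene')
m=(a.max(2)<45).astype(np.uint8); m[:230]=0;m[262:]=0;m[:,:282]=0;m[:,308:]=0
n,l,s_,c=cv2.connectedComponentsWithStats(m); k=1+np.argmax(s_[1:,4]); print('ball px',c[k],s_[k])
b=cv2.imread('pics/scene0.png'); m=(b.max(2)<45).astype(np.uint8); m[:235]=0;m[262:]=0;m[:,:340]=0;m[:,370:]=0
n,l,s_,c=cv2.connectedComponentsWithStats(m); k=1+np.argmax(s_[1:,4]); print('parked px',c[k],s_[k])
print('pred parked',proj(cs,[*(CS+.145*np.array([np.cos(A0),np.sin(A0)])),.25]))
for th in (1.238,1.248,1.258):
  for li in (0,.008): print(th,li,proj(cs,[*(CS+.145*np.array([np.cos(A0-th),np.sin(A0-th)])),.25+li]))
st()
```

```text
ball px [295.4407 244.2881] [290 238  11  12  59]
parked px [354.1207 249.4138] [349 243  12  12  58]
pred parked [[355.0694 247.8419]]
1.238 0 [[294.9944 242.8745]]
1.238 0.008 [[295.1269 241.4684]]
1.248 0 [[294.596  242.5773]]
1.248 0.008 [[294.7264 241.1702]]
1.258 0 [[294.2013 242.2769]]
1.258 0.008 [[294.3296 240.8688]]
t 33.8 op 0.7 P [-0.2967 -0.3606  0.3846] jaw -57.33 z [ 0.0269  0.0122 -0.9996] F [ 0.1641 -0.3591  0.0043] q [ 0.7509  0.4339 -0.1814  1.5803  0.0566  1.1186 -0.4384]
```

Run:
```python
from h import *
print(r.finish_job())
```

```text
the job is handed in; nothing more can be done
None
```

The flask is home against the fence and clamped. The lever is fully down in the second holding notch (1.248 rad), and I handed the job in at about 34 s of the 72 s allowed.

**What I did:**
- I picked the smaller of the two brass flasks and set it upright on the front of the bed, heel to the rear.
- I pushed it back with a leaned tool until it pressed on the fence with about 12 N, at the depth expected for home.
- I lifted the ball lever and swung it clockwise. The force at the ball rose from about 0.5 N to about 5 N, which puts the pad's first contact at roughly 1.08 to 1.09 rad.
- I lowered the lever into the next notch and let go.

**Last checks:**
- **Lever seated:** the tool was back at its parked height of 0.230 m before I let go. Afterwards, from the scene camera, the ball was at its fully-down height and near 1.24 rad.
- **Clamp force:** I estimate about 35 to 40 N from the ball force and the notch angle; I did not measure it directly.
- **Flask position:** the scene camera shows it did not move during the swing.
- **Other objects:** I saw no contact with the pliers, wax box or glass dish. I checked this only by eye in the pictures.

**Disagreements:**
- **Sideways centring:** the wrist camera, before the push, put the flask within 0.5 mm of centre. The scene camera, after it, put it about 2 mm to the left. I left it as it was.
- **Heel squareness:** I could not see the heel against the fence. I judged it flat from the push force and the depth; one rough edge reading hinted at about 1 degree of yaw, which is within the noise of that measurement.

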